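# Cam-lock a tube rack onto the shaker

### The job

Gently slide the tube rack along the shaker's platform until it rests against the two rubber buffers and its ball-headed stud is inside the lock housing. Then take the screwdriver from its stand, set its blade in the slot of the cam disc and turn the disc clockwise until the cam has drawn the rack flush against the housing; stop when it is snug, and do not overtighten. Put the screwdriver back upright in its stand, and leave the other things on the bench alone.

Things in the scene. Friction and masses are not known exactly. Their poses are not given: they have to be found in the camera images.
- shaker: Fixed beige tube shaker, 360 (its x) x 120 (y) x 84 mm high; origin at the centre of its underside, z up. Its flat platform is 40 mm above the bench and runs from x=-180 to x=+90 mm; two aluminium guide rails along x (12 mm high, 69 mm apart inside) lead the rack. The lock housing, 44 mm higher than the platform (top at 84 mm), fills x=+90 to +180 mm. The rack slides in its +x direction.
- stop_face (a point): Centre of the lock housing's front face (shaker x=+90 mm, 62 mm above the bench, axes as the shaker). In the face is a 24 mm wide opening for the stud; beside it two spring-loaded rubber buffers (12 mm round, 23 mm either side) stand 4 mm out of the face. Together they begin to give at about 3 N and need about 5 N when pushed in flush.
- rack_face (a point): Centre of the rack's front end, 22 mm above its underside; axes as the rack (x towards the housing, z up). The rack is flush when this point meets stop_face. The rack is a loose yellow plastic test-tube rack, 150 (x) x 66 (y) x 55 mm high, capped tubes standing up to 77 mm, about 0.3 to 0.6 kg, lying on the platform between the rails with 1.5 mm play a side.
- rack_back (a point): Centre of the rack's rear end, 150 mm behind rack_face, 30 mm above the rack's underside: a flat upright end plate 66 mm wide and 55 mm high, the place to push.
- stud_ball (a point): Centre of the 12 mm steel ball at the end of the thin stud, 26 mm ahead of rack_face. Pushed against the buffers it lies inside the cam, 13 mm short of the cam axis; flush it lies about 9 mm short.
- cam (a joint): Angle of the cam disc in rad, growing clockwise seen from above; starts between -0.25 and 0 (open). From 0.6 to 0.9 its spiral grips the ball and pulls; the rack is flush somewhere from 1.2 to 1.7, differing from lock to lock. Turning takes up to 0.2 N m before flush, then climbs about 0.1 N m per 0.1 rad: snug at 0.25 to 0.4 N m, overtightened from about 0.5. Stays where left.
- cam_slot (a point): Centre of the cam disc's top face (steel disc, 47 mm across, let into the housing's top, 86 mm above the bench, 2 mm proud of the housing). A straight screwdriver slot, 19 mm long, 4.6 mm wide and 12 mm deep, runs through this point along the point's x axis and turns with the disc; z is up.
- driver_grip (a point): Centre of the screwdriver's handle: dark, square, 24 x 24 mm, 80 mm tall. z runs up the handle, x along the blade's width; the handle's faces are parallel and square to the blade. The blade's tip is 106 mm below this point. Loose, 0.13 kg.
- driver_tip (a point): Middle of the blade's end: blade 16 mm wide (along x), 3 mm thick (along y), 14 mm long, below a 12 mm round shaft. A round collar, 34 mm across, has its underside 60 mm above the tip.
- stand_hole (a point): Centre of the mouth of the 21 mm round hole, 63 mm deep, in the fixed grey stand, a block 60 x 60 x 66 mm, the mouth at its top. The screwdriver stands in it with the collar resting on the block, the tip 60 mm below the mouth; any yaw will do.
- jar: White jar with a red lid, 52 mm across, 70 mm tall; a bystander, origin at the underside.
- flask: Small amber flask, 68 mm across, 85 mm tall; a bystander, origin at the underside.
- beaker: Clear beaker, 60 mm across, 70 mm tall; a bystander, origin at the underside.
Not all that is in view belongs to the job. What is meant by the part that bears rack_face is not pink or turquoise, and is the smaller of those in its own colour.

How it is judged:
By the outcome, as a careful person would: the job done as asked, in the order asked, and still so for the second after the job is handed in, with the robot touching nothing.
It also fails if it takes over 72 s, if anything falls off the work surface, if the arm or the gripper's body presses on something with over 40 N, if the wrist force passes 120 N, or if a joint passes its speed limit or range.

### The arm

A 7-joint arm with a two-finger parallel gripper is mounted at the origin on the work surface. World frame = base frame: x ahead of the robot, y to its left, z up, the work surface at z = 0. Lengths are in m, angles in rad, forces in N, time in s.
With the tool pointing down it reaches from about 0.375 to 0.925 m from the base axis. Payload 3.1 kg.
Tool frame: the origin (TCP) lies at the very end of the fingers, on their centre line; the grasp point (between the pads) lies behind it (bot.grip_depth is the z of the grasp point in the tool frame, in m); z points along the fingers, y is the line along which they close (so a half turn about z gives the same grasp; the last joint's range is limited). The gripper opens to 85 mm and grips with 20 to 120 N. Pads are 22 mm wide; open, the fingers measure 114 mm over their backs; the gripper's body (76 mm by 85 mm) begins 54 mm behind the grasp point. The pads swing forward as they close: fully open they stand 13 mm farther back than shut.
Start: joints at [-1.409, 0.383, 0.044, 1.598, -0.018, 1.161, -0.05], TCP at [0.167, 0.628, 0.2] pointing down, gripper open.
Joint ranges: [-2.61, 2.61], [-0.41, 2.15], [-1.48, 1.57], [0, 2.5], [-1.57, 4.71], [0.05, 1.97], [-2.85, 2.85]. Speed limits (rad/s): [2.79, 2.79, 3.14, 3.14, 3.14, 3.14, 3.14].

### API

Orientations are given as a rotation vector (axis times angle).
In Python, from cell import bot, cams, ticket gives the robot as it stands.
- The arm moves only by the shell command python3 -m inch 'ROWS' [FORCE]. ROWS is JSON, one flat list of numbers, 7 for each row, row after row: the shift along the tool's x, y, z in mm, then the turn, a rotation vector about the tool's x, y, z in degrees, then the closure, from 0 (fully open) to 1 (shut). In form: [tx, ty, tz, ax, ay, az, hand, tx, ty, tz, ax, ay, az, hand, ...]. A call has exactly 5 rows; each row shifts and turns the commanded pose from where the row before left it, along the tool's axes as they then stand; what a row does not reach is not made up. A row lasts 1/8 s, in which the tool goes at most 62.5 mm and 10.7 degrees, less where a joint would pass 70% of its speed; a pose out of reach is approached as far as the arm can. A call is refused whole if a number of a shift passes 62.5 or a number of a turn 10.7, either way. A call with a gripper value outside its range is refused whole. The fingers move at their own pace and stop on an object; FORCE is the grip in N (left out, the last holds). Time passes only in rows, so rows that do not move let the fingers close, or fill a call up. It gives the time, the measured TCP pose, the force, the opening and the grip force at its end, in the units of the state.
- bot.state(): the state, without advancing time (a new reading comes with each control period).
- cams.grab_frame(name): name is "scene" or "top" or "wrist"; returns the picture (480x640x3 uint8, red, green, blue); there is no depth.
- cams.calibration(name): a dict with "fovy" (degrees; the focal length in pixels is half the picture's height over the tangent of half this angle, whatever the lens; pixels are square), "cx", "cy" (the principal point, pixels), "origin" and "orientation" of the camera in the world; the wrist camera has in their place "T_tool_cam" (4x4, takes a point from camera to tool coordinates, whose origin is the TCP and whose axes are the flange's). Camera axes: x right, y up, looking along -z (the intrinsics and any distortion apply to the point x, -y, -z); pixel columns grow to the right and rows downward; lengths in m; the calibration is good to about 2 mm. A picture is of the moment at which its call begins: read the wrist's pose just before it. calibration takes no time and is no camera call.
- ticket.close_job(): hands the job in; it is judged then, once.
The state is a dict: "clock": time; "q": joint angles; "qd": joint speeds; "joint_efforts": joint torques, N m; "ee_pos": TCP position; "tcp_rot": TCP orientation; "force": force on the tool from outside, world axes, zero at the start; "moment": the same for the moment, N m; "gripper_width": finger opening in m; "grip_force": force on a finger pad.
Only numpy, scipy, OpenCV 4.12 (cv2) and the standard library are available. Lean on these libraries where they do the work, as an engineer would, in place of code of your own. Each camera call takes 0.05 s, during which the arm holds its last target. There are 200 camera calls.

## Working session

There is one attempt and no reset: what is moved stays moved. The work goes in short steps, Python scripts to look and compute and a shell command to move; the robot and the scene stay as the last step left them, time stands still between calls to the robot, and variables do not carry over. Pictures are saved under pics/ and viewed, at most 10 in all, crops included, and the job is handed in when it is done.

```bash
mkdir -p pics; ls; python3 - <<'E'
from cell import bot,cams,ticket
import cv2,numpy as np
for n in("scene","top"):
    c=cams.calibration(n);print(n,{k:(np.round(v,4).tolist() if not isinstance(v,str) else v) for k,v in c.items()})
    im=cams.grab_frame(n);cv2.imwrite(f"pics/{n}0.png",im[:,:,::-1])
c=cams.calibration("wrist");print(c)
s=bot.state();print(s,bot.grip_depth)
E
```

```text
pics
scene {'fovy': 49.7381, 'cx': 322.5919, 'cy': 238.7964, 'origin': [1.0866, 0.1486, 0.9832], 'orientation': [0.4642, 0.5569, 1.7182]}
top {'fovy': 46.7089, 'cx': 323.5555, 'cy': 235.3395, 'origin': [0.3011, 0.0128, 1.4511], 'orientation': [0.0881, -0.1072, -1.5785]}
{'fovy': 68.82255889223806, 'cx': 322.6403206426365, 'cy': 238.1386480608799, 'T_tool_cam': array([[ 4.26024691e-05,  9.56698155e-01,  2.91081841e-01,
         7.38682753e-02],
       [ 9.99999220e-01,  3.22683461e-04, -1.20692210e-03,
        -4.33228126e-04],
       [-1.24858745e-03,  2.91081665e-01, -9.56697395e-01,
        -1.73927782e-01],
       [ 0.00000000e+00,  0.00000000e+00,  0.00000000e+00,
         1.00000000e+00]])}
{'clock': 0.1, 'q': array([-1.40878664,  0.38372812,  0.04383667,  1.59940748, -0.0178738 ,
        1.1612038 , -0.04993471]), 'qd': array([-0.00087352, -0.00259414,  0.00123929, -0.00522019, -0.00017746,
        0.00018445,  0.0001769 ]), 'joint_efforts': array([ 3.23397617e-03, -4.34733224e+01,  1.02939248e+00, -2.50454074e+01,
        1.08300327e-02,  5.45372503e-03,  4.10137886e-05]), 'ee_pos': array([0.16675849, 0.62729101, 0.19853349]), 'tcp_rot': array([-0.40685351, -3.11497339,  0.00368985]), 'force': array([-0.42285636,  0.06786986, -0.31636672]), 'moment': array([ 0.00274844, -0.0097845 , -0.00413134]), 'grip_force': 0.0, 'gripper_width': 0.08533544817662178} -0.0187
```

View pics/scene0.png

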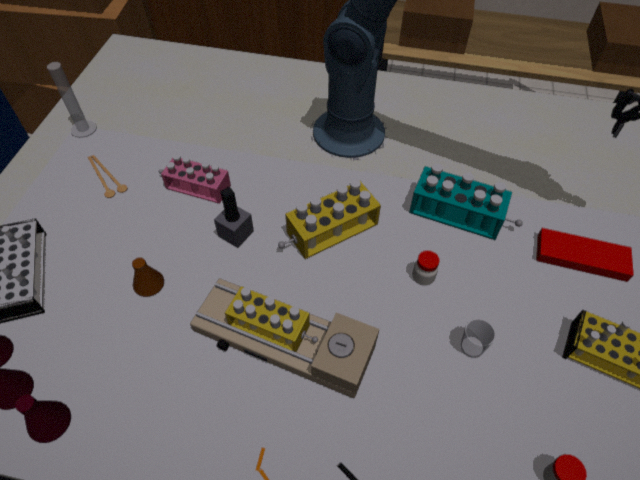

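View pics/top0.png

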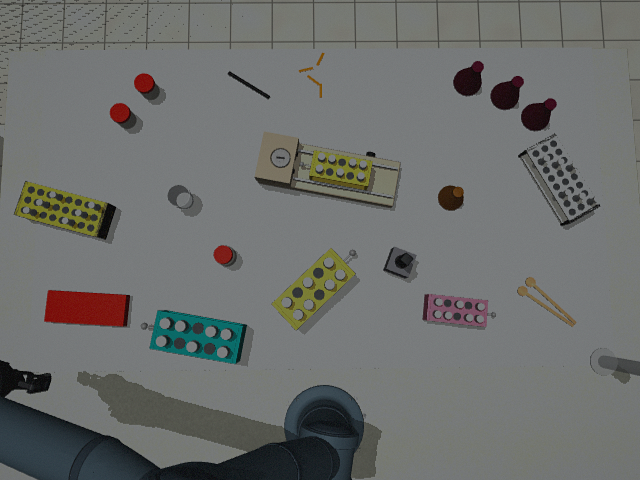

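The target is the small yellow rack on the shaker, about (340,168) in the top view. The cam disc is near (281,157), and the screwdriver and stand are near (400,262). The slide direction is roughly left in the image.

```bash
cat > h.py <<'E'
import numpy as np,cv2
from scipy.spatial.transform import Rotation as R
from cell import bot,cams
def cam(n):
    c=cams.calibration(n);f=240/np.tan(np.radians(c['fovy'])/2)
    if n=='wrist':
        s=bot.state();T=np.eye(4);T[:3,:3]=R.from_rotvec(s['tcp_rot']).as_matrix();T[:3,3]=s['ee_pos'];T=T@c['T_tool_cam'];Q,o=T[:3,:3],T[:3,3]
    else: Q,o=R.from_rotvec(c['orientation']).as_matrix(),np.array(c['origin'])
    return dict(f=f,cx=c['cx'],cy=c['cy'],R=Q,o=o)
def ray(c,p):
    return c['R']@np.array([(p[0]-c['cx'])/c['f'],-(p[1]-c['cy'])/c['f'],-1])
def plane(c,p,z):
    d=ray(c,p);return c['o']+d*(z-c['o'][2])/d[2]
def pix(c,X):
    v=c['R'].T@(np.array(X)-c['o']);return np.array([c['cx']-c['f']*v[0]/v[2],c['cy']+c['f']*v[1]/v[2]])
def tri(c1,p1,c2,p2):
    A=[];b=[]
    for c,p in((c1,p1),(c2,p2)):
        d=ray(c,p);d/=np.linalg.norm(d);M=np.eye(3)-np.outer(d,d);A.append(M);b.append(M@c['o'])
    return np.linalg.lstsq(np.vstack(A),np.hstack(b),rcond=None)[0]
def blobs(m,amin=60):
    n,l,s,ce=cv2.connectedComponentsWithStats(m.astype(np.uint8))
    return [(s[i].tolist(),ce[i].round(1).tolist(),cv2.minAreaRect(np.argwhere(l==i)[:,::-1].astype(np.float32))) for i in range(1,n) if s[i][4]>amin]
def grab(n,name):
    c=cam(n);im=cams.grab_frame(n);cv2.imwrite(f'pics/{name}.png',im[:,:,::-1]);return c,im
E
python3 - <<'E'
from h import *
c=cam('top');im=cv2.imread('pics/top0.png')
cv2.imwrite('pics/crop.png',cv2.resize(im[110:300,220:440],None,fx=3.6,fy=3.15,interpolation=cv2.INTER_CUBIC)[:598])
hsv=cv2.cvtColor(im,cv2.COLOR_BGR2HSV);h,s,v=cv2.split(hsv)
for nm,m in(('yellow',(h>24)&(h<36)&(s>90)),('dark',(v<110)&(s<80)),('beige',(h>8)&(h<24)&(s>25)&(s<110)&(v>120))):
    for b in blobs(m): 
        if 220<b[1][0]<440 and 110<b[1][1]<300: print(nm,b)
E
```

```text
yellow ([309, 150, 64, 40, 1190], [339.8, 170.9], ((340.0782470703125, 169.97744750976562), (60.016624450683594, 30.008310317993164), 10.491477012634277))
yellow ([272, 248, 83, 82, 1990], [313.0, 288.7], ((313.1013488769531, 288.587158203125), (35.899593353271484, 82.11418914794922), 46.701358795166016))
dark ([254, 142, 148, 69, 1986], [328.3, 185.1], ((327.8941650390625, 174.525146484375), (144.2066192626953, 52.99248123168945), 10.864060401916504))
dark ([270, 148, 21, 20, 120], [280.0, 157.4], ((280.0, 157.5), (19.0, 20.0), 90.0))
dark ([219, 246, 24, 25, 243], [233.7, 261.3], ((232.3702850341797, 259.5783996582031), (20.43109893798828, 20.95097541809082), 27.89727020263672))
dark ([383, 247, 36, 36, 869], [401.0, 264.6], ((402.3835754394531, 264.6438293457031), (34.17601776123047, 29.260286331176758), 20.556045532226562))
dark ([343, 249, 15, 15, 90], [351.2, 255.8], ((350.25, 256.75), (9.899494171142578, 14.849241256713867), 45.0))
dark ([313, 268, 11, 10, 83], [317.8, 272.5], ((318.0000305175781, 272.5000305175781), (9.192387580871582, 9.192387580871582), 45.0))
dark ([292, 287, 11, 11, 86], [297.2, 292.2], ((297.25, 292.25), (9.192388534545898, 9.899494171142578), 45.0))
dark ([314, 290, 10, 10, 84], [318.8, 294.4], ((318.5, 294.5), (9.0, 9.0), 90.0))
beige ([255, 137, 43, 46, 726], [274.1, 163.4], ((276.01922607421875, 156.40383911132812), (35.10478210449219, 45.891170501708984), 11.309932708740234))
```

View pics/crop.png

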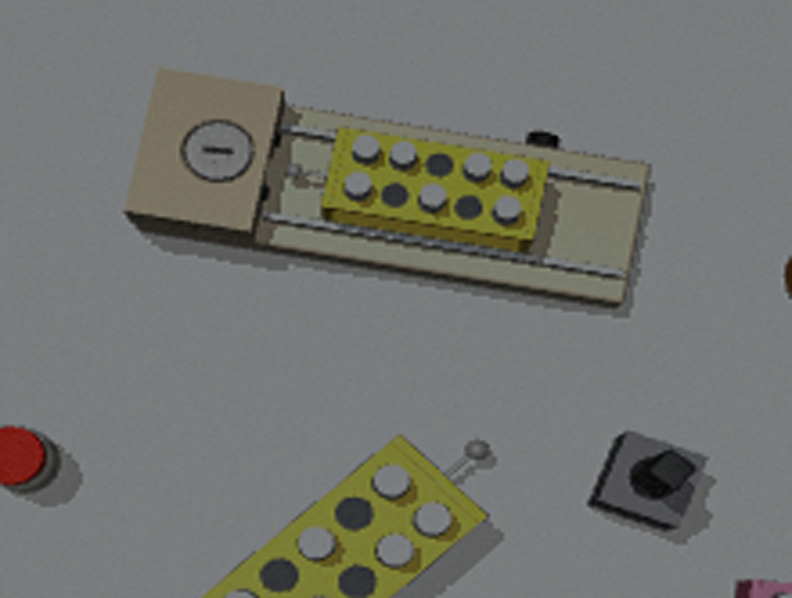

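The crop shows the housing top corners, the disc at about (217,150), the rack top and the handle top at about (671,470). Next I convert these to world positions.

```bash
python3 - <<'E'
from h import *
c=cam('top')
P=lambda u,v,z: plane(c,(220+u/3.6,110+v/3.147),z)
np.set_printoptions(precision=4,suppress=True)
for n,u,v,z in [('disc',217,150,.086),('h1',160,70,.084),('h2',284,92,.084),('h4',126,212,.084),('h3',257,233,.084),('p1',650,165,.04),('p2',622,302,.04),('r1',340,127,.095),('r2',547,158,.095),('r3',533,240,.095),('r4',322,208,.095),('ha',671,470,.152),('hole',655,475,.066),('ball',295,171,.062),('rail1',640,187,.052),('rail2',622,271,.052),('s1',203,149.5,.086),('s2',233,150.5,.086)]: print(n,P(u,v,z)[:2])
E
```

```text
disc [0.6694 0.1021]
h1 [0.7363 0.1422]
h2 [0.7174 0.0551]
h4 [0.6197 0.1656]
h3 [0.6019 0.0744]
p1 [ 0.6667 -0.208 ]
p2 [ 0.5518 -0.1847]
r1 [0.6851 0.0159]
r2 [ 0.6587 -0.1278]
r3 [ 0.5923 -0.1167]
r4 [0.6193 0.0289]
ha [ 0.4045 -0.1977]
hole [ 0.4075 -0.2004]
ball [0.6579 0.0483]
rail1 [ 0.6451 -0.1985]
rail2 [ 0.5753 -0.1837]
s1 [0.6698 0.1118]
s2 [0.6689 0.0909]
```

```bash
python3 -m inch '[0,0,0,0,0,-4.5,0.5,-39,-47,0,0,0,0,1,-39,-47,0,0,0,0,1,-39,-47,0,0,0,0,1,-39,-47,0,0,0,0,1]' 
python3 -m inch '[-39,-47,0,0,0,0,1,-39,-47,0,0,0,0,1,-39,-47,0,0,0,0,1,-39,-47,0,0,0,0,1,-39,-47,0,0,0,0,1]'
python3 -m inch '[-39,-47,0,0,0,0,1,-39,-47,0,0,0,0,1,-39,-47,0,0,0,0,1,-39,-47,0,0,0,0,1,-39,-47,0,0,0,0,1]'
python3 - <<'E'
from h import *
c,im=grab('wrist','w1');print(bot.state()['ee_pos'],bot.state()['tcp_rot'],bot.state()['gripper_width'])
print(c['o'])
E
```

```text
clock: 0.72
ee_pos: [0.2872, 0.4129, 0.1993]
tcp_rot: [-0.284, -3.129, 0.001]
force: [0.7, 0.3, 0.8]
gripper_width: 0.0
grip_force: 0.0
clock: 1.35
ee_pos: [0.4363, 0.147, 0.1996]
tcp_rot: [-0.284, -3.129, -0.001]
force: [0.3, 0.5, 0.1]
gripper_width: 0.0001
grip_force: 0.0
clock: 1.98
ee_pos: [0.586, -0.1187, 0.1994]
tcp_rot: [-0.283, -3.128, -0.001]
force: [1.1, 0.3, 0.6]
gripper_width: -0.0006
grip_force: 0.0
[ 0.58827241 -0.13003198  0.19979271] [ 0.29848749  3.12236625 -0.01543686] 5.252878527371269e-05
[ 0.51324364 -0.10594264  0.37333819]
```

View pics/w1.png

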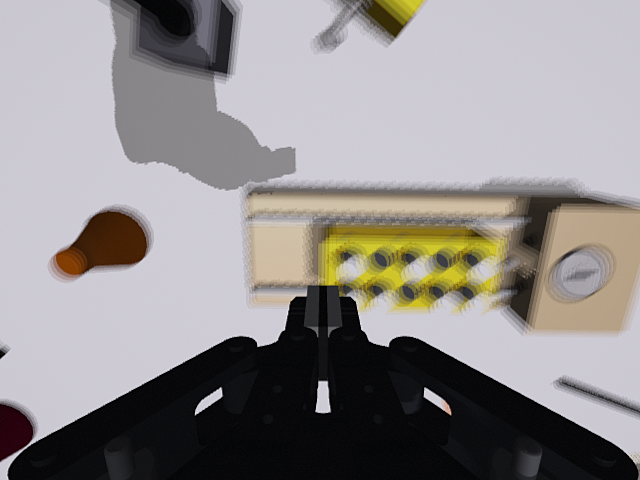

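The wrist view is motion-blurred. I'll move to behind the rack, settle, and measure.

```bash
python3 -m inch '[-28,-55,0,0,0,0,1,0,0,0,0,0,0,1,0,0,0,0,0,0,1,0,0,0,0,0,0,1,0,0,0,0,0,0,1]' 
python3 - <<'E'
from h import *
np.set_printoptions(precision=4,suppress=True)
c,im=grab('wrist','w2');print(bot.state()['ee_pos'],bot.state()['tcp_rot'])
im=im[:,:,::-1].copy();h,s,v=cv2.split(cv2.cvtColor(im,cv2.COLOR_BGR2HSV))
for nm,m in(('yellow',(h>24)&(h<36)&(s>120)),('steel',(s<25)&(v<200)&(v>90)),('beige',(h>8)&(h<24)&(s>25)&(s<130)&(v>120))):
    for b in blobs(m,300): print(nm,b)
E
```

```text
clock: 2.65
ee_pos: [0.6032, -0.1745, 0.1997]
tcp_rot: [-0.28, -3.129, -0.002]
force: [0.1, -0.9, 0.7]
gripper_width: -0.0002
grip_force: 0.0
[ 0.6032 -0.1748  0.1998] [0.2805 3.129  0.0013]
yellow ([389, 202, 188, 77, 5889], [474.1, 234.1], ((482.4189147949219, 240.7465057373047), (186.04974365234375, 75.07449340820312), 0.9793196320533752))
steel ([113, 0, 527, 276, 23766], [224.9, 110.0], ((349.3628234863281, 171.673583984375), (541.1676025390625, 225.7303466796875), 19.43303108215332))
steel ([309, 184, 283, 11, 1177], [457.3, 189.0], ((449.9992370605469, 189.0435791015625), (282.09661865234375, 6.911738872528076), 0.9992436170578003))
steel ([626, 224, 14, 43, 428], [633.7, 246.1], ((632.5, 245.0), (42.0, 13.0), 90.0))
steel ([0, 289, 48, 39, 367], [20.0, 309.1], ((21.603443145751953, 310.2413635253906), (60.42495346069336, 7.457696437835693), 40.23635482788086))
steel ([0, 301, 34, 49, 781], [10.9, 328.8], ((5.901515007019043, 328.11724853515625), (43.92082977294922, 33.93604278564453), 40.0302619934082))
beige ([304, 162, 286, 120, 8612], [407.8, 213.2], ((445.57489013671875, 221.80490112304688), (284.9902648925781, 116.10649108886719), 1.023030161857605))
beige ([595, 171, 45, 133, 2908], [622.2, 253.2], ((617.0, 237.0), (132.0, 44.0), 90.0))
beige ([542, 194, 64, 53, 831], [583.1, 220.3], ((578.0372314453125, 213.49050903320312), (76.61111450195312, 30.37611961364746), 49.184913635253906))
```

View pics/w2.png

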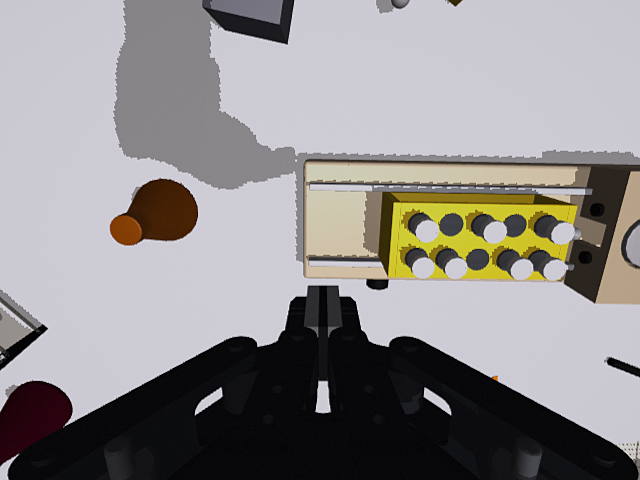

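The rack's rear top edge is near (392,205–279). The rails are at rows ~187 and ~261, the buffers at (597,210) and (585,257), and the ball at (578,233).

```bash
python3 - <<'E'
from h import *
np.set_printoptions(precision=4,suppress=True)
c=cam('wrist')
s=bot.state();print(s['ee_pos'])
for n,u,v,z in [('railA0',310,187,.052),('railA1',590,191,.052),('railB0',308,260,.052),('railB1',380,261.5,.052),('rb1',398,204,.095),('rb2',390,278,.095),('rf1',575,207,.095),('h1',640,171,.084),('h2',629,171,.084),('h3',597,303,.084),('base',304,161,.04),('base',304,276,.04)]: print(n,plane(c,(u,v),z)[:2])
E
```

```text
[ 0.6032 -0.1748  0.1998]
railA0 [ 0.5765 -0.1817]
railA1 [0.6262 0.072 ]
railB0 [ 0.6463 -0.1971]
railB1 [ 0.6605 -0.128 ]
rb1 [ 0.5965 -0.1118]
rb2 [ 0.6597 -0.1261]
rf1 [0.6245 0.0293]
h1 [0.6071 0.0884]
h2 [0.6055 0.0795]
h3 [0.7234 0.0593]
base [ 0.5533 -0.1834]
base [ 0.6671 -0.2058]
```

```bash
python3 -m inch '[-11,14,0,0,0,0.9,1,0,0,46,0,0,0,1,0,0,46,0,0,0,1,0,0,45,0,0,0,1,0,0,0,0,0,0,1]' 
python3 -m inch '[0,3,0,0,0,0,1,0,3,0,0,0,0,1,0,3,0,0,0,0,1,0,3,0,0,0,0,1,0,3,0,0,0,0,1]' 
```

```text
clock: 3.32
ee_pos: [0.6134, -0.1618, 0.0584]
tcp_rot: [-0.305, -3.118, -0.002]
force: [-0.5, 0.8, 1.0]
gripper_width: -0.0002
grip_force: 0.0
clock: 3.95
ee_pos: [0.6196, -0.1498, 0.0632]
tcp_rot: [0.309, 3.126, 0.0]
force: [-0.2, -0.2, 0.0]
gripper_width: 0.0001
grip_force: 0.0
```

```bash
for i in 1; do python3 -m inch '[0,3,0,0,0,0,1,0,3,0,0,0,0,1,0,3,0,0,0,0,1,0,3,0,0,0,0,1,0,3,0,0,0,0,1]'; python3 -m inch '[0,3,0,0,0,0,1,0,3,0,0,0,0,1,0,3,0,0,0,0,1,0,3,0,0,0,0,1,0,3,0,0,0,0,1]'; python3 -m inch '[0,2,0,0,0,0,1,0,2,0,0,0,0,1,0,2,0,0,0,0,1,0,2,0,0,0,0,1,0,2,0,0,0,0,1]'; done | egrep 'ee_pos|^force|clock'; python3 - <<'E'
from h import *
c,im=grab('wrist','w3')
E
```

```text
clock: 4.58
ee_pos: [0.6223, -0.1352, 0.0627]
force: [0.6, -0.1, -0.7]
clock: 5.2
ee_pos: [0.625, -0.1214, 0.0628]
force: [-1.1, -1.6, 0.1]
clock: 5.82
ee_pos: [0.6272, -0.1107, 0.0628]
force: [-0.5, -1.8, 0.5]
```

View pics/w3.png

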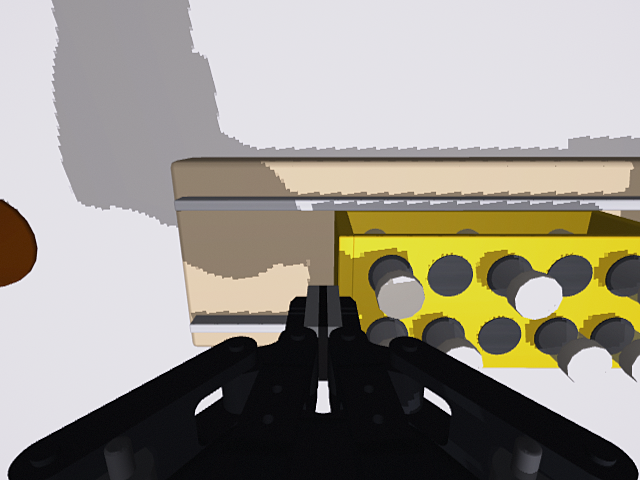

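The finger is against the rack and pushing with about 1.8 N of friction. I'll keep going more slowly.

```bash
python3 - <<'E'
from h import *
c=cam('wrist');print(plane(c,(338,240),.095),bot.state()['ee_pos'])
E
(python3 -m inch '[0,1.5,0,0,0,0,1,0,1.5,0,0,0,0,1,0,1.5,0,0,0,0,1,0,1.5,0,0,0,0,1,0,1.5,0,0,0,0,1]'; python3 -m inch '[0,1,0,0,0,0,1,0,1,0,0,0,0,1,0,1,0,0,0,0,1,0,1,0,0,0,0,1,0,1,0,0,0,0,1]') | egrep 'ee_pos|^force|clock'
```

```text
[ 0.59913686 -0.09828319  0.095     ] [ 0.62730034 -0.11022057  0.06273756]
clock: 6.5
ee_pos: [0.6286, -0.1034, 0.0628]
force: [0.0, -1.7, 0.0]
clock: 7.12
ee_pos: [0.6296, -0.0986, 0.0627]
force: [-0.7, -1.7, 0.0]
```

```bash
(python3 -m inch '[0,1,0,0,0,0,1,0,1,0,0,0,0,1,0,1,0,0,0,0,1,0,1,0,0,0,0,1,0,1,0,0,0,0,1]'; python3 -m inch '[0,0.8,0,0,0,0,1,0,0.8,0,0,0,0,1,0,0.8,0,0,0,0,1,0,0.8,0,0,0,0,1,0,0.8,0,0,0,0,1]') | egrep 'ee_pos|^force|clock'
```

```text
clock: 7.75
ee_pos: [0.6306, -0.0936, 0.0628]
force: [-0.4, -1.3, -0.9]
clock: 8.38
ee_pos: [0.6314, -0.0897, 0.0628]
force: [-0.9, -1.9, -0.8]
```

```bash
(python3 -m inch '[0,0.5,0,0,0,0,1,0,0.5,0,0,0,0,1,0,0.5,0,0,0,0,1,0,0,0,0,0,0,1,0,0,0,0,0,0,1]';python3 -m inch '[0,0.4,0,0,0,0,1,0,0.4,0,0,0,0,1,0,0.4,0,0,0,0,1,0,0,0,0,0,0,1,0,0,0,0,0,0,1]') | egrep 'ee_pos|^force|clock'
```

```text
clock: 9.0
ee_pos: [0.6317, -0.0882, 0.0627]
force: [0.6, -2.5, -0.0]
clock: 9.62
ee_pos: [0.6317, -0.0879, 0.0627]
force: [-0.9, -4.1, -0.1]
```

The rack stalled at about 4 N, so it's against the buffers. Next I'll back off, rise and look at the slot from above.

```bash
(python3 -m inch '[0,-5,0,0,0,0,1,0,-10,0,0,0,0,1,0,0,-40,0,0,0,1,0,0,-40,0,0,0,1,0,0,-40,0,0,0,1]';python3 -m inch '[3,52,0,0,0,0,1,3,52,0,0,0,0,1,3,52,0,0,0,0,1,3,52,0,0,0,0,1,0,0,0,0,0,0,1]';python3 -m inch '[0,0,0,0,0,0,1,0,0,0,0,0,0,1,0,0,0,0,0,0,1,0,0,0,0,0,0,0,0,0,0,0,0,0,0]') | egrep 'ee_pos|^force|clock'
python3 - <<'E'
from h import *
np.set_printoptions(precision=4,suppress=True)
c,im=grab('wrist','w4');s=bot.state();print(s['ee_pos'],s['tcp_rot'])
p=pix(c,(.6694,.1021,.086));print(p);x,y=(p-70).astype(int)
x0,y0=max(x-60,0),max(y,0)
cr=im[y0:y0+140,x0:x0+200,::-1];print(x0,y0);cv2.imwrite('pics/w4c.png',cv2.resize(cr,None,fx=4,fy=4,interpolation=cv2.INTER_CUBIC))
E
```

```text
clock: 10.25
ee_pos: [0.6288, -0.1015, 0.1839]
force: [-0.3, 0.4, -0.5]
clock: 10.88
ee_pos: [0.6575, 0.1144, 0.182]
force: [-0.1, 0.2, 0.5]
clock: 11.5
ee_pos: [0.6579, 0.1041, 0.1828]
force: [-0.2, 0.4, 0.2]
[0.6579 0.1043 0.1828] [0.3093 3.1263 0.0002]
[323.1166 241.9033]
193 171
```

View pics/w4c.png

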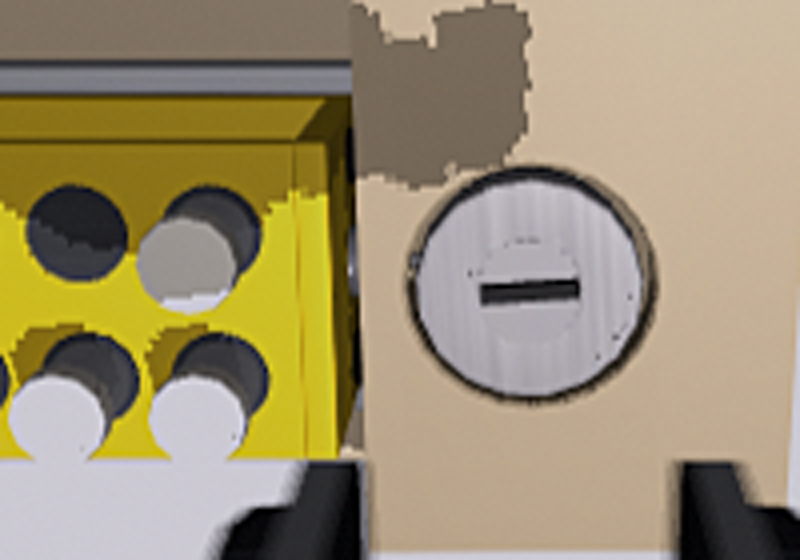

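The rack is seated with only a sliver of gap. The slot centre is near crop (530,291), which is about pixel (325,244). I'll measure it, then head to the stand.

```bash
python3 - <<'E'
from h import *
np.set_printoptions(precision=4,suppress=True)
c=cam('wrist');im=cv2.imread('pics/w4.png');g=cv2.cvtColor(im,cv2.COLOR_BGR2GRAY)
m=np.zeros_like(g);m[230:258,300:350]=g[230:258,300:350]<110
for b in blobs(m,20):
    bx=cv2.boxPoints(b[2]);W=np.array([plane(c,p,.086)[:2] for p in bx]);print(b[1],b[2],plane(c,b[1],.086),np.linalg.norm(W[1]-W[0]),np.linalg.norm(W[2]-W[1]))
    pts=np.argwhere(m)[:,::-1];Wp=np.array([plane(c,p,.086)[:2] for p in pts]);w,V=np.linalg.eigh(np.cov(Wp.T));print('ang',np.degrees(np.arctan2(*V[::-1,1])),Wp.mean(0))
# disc
m2=np.zeros_like(g);m2[205:280,285:365]=1
e=cv2.HoughCircles(cv2.GaussianBlur(g,(3,3),0),cv2.HOUGH_GRADIENT,1,200,param1=100,param2=20,minRadius=24,maxRadius=34);print(e)
if e is not None:print(plane(c,e[0,0,:2],.086))
E
```

```text
[325.0, 243.4] ((324.993408203125, 243.40045166015625), (5.3215203285217285, 24.279438018798828), 86.18592071533203) [0.671  0.1035 0.086 ] 0.01965865111087395 0.00453161368777779
ang 84.89924441771174 [0.6714 0.1031]
[[[326.5 241.5  30.1]
  [579.5  67.5  25.6]]]
[0.6696 0.105  0.086 ]
```

```bash
(python3 -m inch '[33,-57.5,-13,0,0,0,0,33,-57.5,-13,0,0,0,0,33,-57.5,-13,0,0,0,0,33,-57.5,-13,0,0,0,0,33,-57.5,-13,0,0,0,0]';python3 -m inch '[33,-57.5,0,0,0,0,0,0,0,0,0,0,0,0,0,0,0,0,0,0,0,0,0,0,0,0,0,0,0,0,0,0,0,0,0]') | egrep 'ee_pos|^force|clock'
python3 - <<'E'
from h import *
np.set_printoptions(precision=4,suppress=True)
c,im=grab('wrist','w5');s=bot.state();print(s['ee_pos'],s['tcp_rot'])
E
```

```text
clock: 12.18
ee_pos: [0.4549, -0.1281, 0.2434]
force: [-0.3, -0.9, 0.0]
clock: 12.8
ee_pos: [0.4158, -0.1725, 0.2428]
force: [0.6, -0.0, 0.6]
[ 0.4156 -0.1726  0.2427] [-0.3051 -3.126   0.0018]
```

View pics/w5.png

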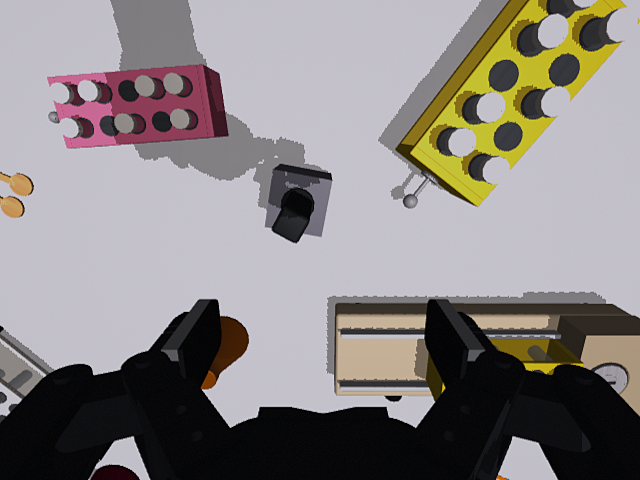

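The handle top is near (291,222) and the stand top is around (300,200). I'll get the contours numerically.

```bash
python3 - <<'E'
from h import *
np.set_printoptions(precision=4,suppress=True)
im=cv2.imread('pics/w5.png');g=cv2.cvtColor(im,cv2.COLOR_BGR2GRAY)
for r in range(182,248,3): print(r,' '.join('%3d'%x for x in g[r,262:336:3]))
c=cam('wrist')
t=cam('top')
print('flask',plane(t,(448,198),.03),'stand',[plane(c,p,.066) for p in((280,166),(331,175),(322,237))])
E
```

```text
182 129 129 128  69  67  67  64  65 121  68  62  65  67  67  66  68  89  61  62  58 120 122 121 119 195
185 128 129 129  65  64  66  66  67 119 117 118 126  72  66  65  64 118 120 121 121 119 121 121 163 195
188 129 129 130  62  67  66  67  67  66  63  49  21   6  50 120 123 117 119 120 119 120 121 119 198 195
191 127 128 134  63  66  65  64  66  62  10  11   9  28  28  29  59 122 117 118 119 120 120 117 199 195
194 127 127 137  63  64  66  65  66  15  11   7   6   7  10  31  30  29 120 119 119 119 118 115 198 195
197 128 128 120  65  66  65  66  12  16   4   3   7   5   8   3  12  28 120 117 118 118 119 107 195 197
200 128 129  84  64  66  64  73  14   7   7   4   7   8   4   7   5   8  28 119 118 119 120 149 196 196
203 128 128 117  60  63  63  74  15   6   6   7   6   6   6   8   7   9   9 118 117 117 117 199 196 195
206 122 127 110 114 117  58  50   8   9   7  10   9   3   6   9   6   5   2 116 116 118 115 200 195 195
209 197 211 107 111 111 112 120  14  20  14  10   8   6   7   7   9   5  21 115 116 116 111 199 195 196
212 195 203 107 110 109 114  15  22  26  25  19  11   6   7 
[... 634 characters left out ...]
1 114 113 114 123 196 196 196 196
233 196 196 196 196 182  31  26  34  35  35  38  40  39  16 131 103 109 111 112 112 183 196 196 196 195
236 194 197 195 195 195 199 158  11  31  35  36  37  31 141 198 198 202 192 162 136 196 196 196 195 195
239 196 195 194 195 195 196 196 201 138  11  33  38   5 204 196 196 196 195 195 196 195 195 195 195 195
242 195 196 196 195 195 195 195 195 196 204 139  52 207 197 195 196 195 196 195 195 196 196 196 196 195
245 194 196 196 195 195 195 196 195 195 196 196 197 197 195 194 195 194 195 196 196 196 194 195 195 194
flask [ 0.5734 -0.3308  0.03  ] stand [array([ 0.3667, -0.206 ,  0.066 ]), array([ 0.3851, -0.1584,  0.066 ]), array([ 0.4463, -0.1796,  0.066 ])]
```

```bash
python3 - <<'E'
from h import *
np.set_printoptions(precision=4,suppress=True)
im=cv2.imread('pics/w5.png');g=cv2.cvtColor(im,cv2.COLOR_BGR2GRAY)
m=np.zeros_like(g);m[207:246,265:315]=(g[207:246,265:315]>17)&(g[207:246,265:315]<56)
m=cv2.morphologyEx(m,cv2.MORPH_OPEN,np.ones((3,3),np.uint8))
c=cam('wrist')
k=cv2.connectedComponentsWithStats(m);i=1+np.argmax(k[2][1:,4]);pts=np.argwhere(k[1]==i)[:,::-1]
W=np.array([plane(c,p,.152)[:2] for p in pts]).astype(np.float32);print(k[2][i],k[3][i])
r=cv2.minAreaRect(W*1000);print(r,cv2.boxPoints(r));print(W.mean(0))
print(cv2.boxPoints(cv2.minAreaRect(pts.astype(np.float32))))
R3=c['R'];print(bot.state()['ee_pos'])
E
```

```text
[274 208  34  33 677] [290.3235 224.6647]
((406.2778625488281, -196.72964477539062), (21.07777976989746, 21.178356170654297), 49.3266716003418) [[ 391.378  -197.8213]
 [ 407.4404 -211.6242]
 [ 421.1778 -195.638 ]
 [ 405.1153 -181.8351]]
[ 0.4064 -0.1968]
[[272.1453 229.4775]
 [284.4083 206.4844]
 [308.5432 219.3564]
 [296.2802 242.3495]]
[ 0.4156 -0.1726  0.2427]
```

```bash
(python3 -m inch '[4,-26,0,0,0,0,0,0,0,0,0,0,9.6,0,0,0,0,0,0,9.6,0,0,0,0,0,0,9.5,0,0,0,30,0,0,0,0]';python3 -m inch '[0,0,40,0,0,0,0,0,0,40,0,0,0,0,0,0,38,0,0,0,0,0,0,0,0,0,0,0,0,0,0,0,0,0,0]'; python3 -m inch '[0,0,0,0,0,0,0.5,0,0,0,0,0,0,1,0,0,0,0,0,0,1,0,0,0,0,0,0,1,0,0,0,0,0,0,1]' 70)
python3 - <<'E'
from h import *
np.set_printoptions(precision=4,suppress=True)
s=bot.state();print(s['q'],s['tcp_rot'])
E
```

```text
clock: 13.48
ee_pos: [0.4089, -0.1985, 0.2145]
tcp_rot: [1.071, 2.947, 0.001]
force: [-0.0, 0.5, -0.3]
gripper_width: 0.0853
grip_force: 0.0
clock: 14.1
ee_pos: [0.4071, -0.1986, 0.0959]
tcp_rot: [1.073, 2.951, -0.001]
force: [1.1, 1.3, -0.1]
gripper_width: 0.0856
grip_force: 0.0
clock: 14.72
ee_pos: [0.407, -0.1981, 0.0956]
tcp_rot: [1.073, 2.951, 0.001]
force: [0.5, 1.2, 5.3]
gripper_width: 0.0227
grip_force: 69.1
[-0.427   0.1852  0.8606  2.182  -0.1889  0.8458  1.4241] [1.0735 2.9512 0.0014]
```

The screwdriver is gripped. I'll lift it and check the blade's direction with the scene camera.

```bash
(python3 -m inch '[0,0,-20,0,0,0,1,0,0,-30,0,0,0,1,0,0,-40,0,0,0,1,0,0,-50,0,0,0,1,0,0,0,0,0,0,1]';python3 -m inch '[0,0,0,0,0,0,1,0,0,0,0,0,0,1,0,0,0,0,0,0,1,0,0,0,0,0,0,1,0,0,0,0,0,0,1]')
python3 - <<'E'
from h import *
np.set_printoptions(precision=4,suppress=True)
c,im=grab('scene','s2');e=bot.state()['ee_pos'];w,imw=grab('wrist','w6')
p=pix(c,e-[0,0,.0896]);print(p, pix(w,e-[0,0,.0896]))
x,y=p.astype(int)
A=cv2.resize(im[y-30:y+10,x-20:x+20,::-1],(400,400),interpolation=cv2.INTER_NEAREST)
q=pix(w,e-[0,0,.0896]).astype(int);B=cv2.resize(imw[q[1]-60:q[1]+60,q[0]-60:q[0]+60,::-1],(400,400),interpolation=cv2.INTER_NEAREST)
cv2.imwrite('pics/ab.png',np.hstack([A,B]))
E
```

```text
clock: 15.35
ee_pos: [0.4088, -0.1995, 0.2382]
tcp_rot: [1.071, 2.945, 0.004]
force: [-0.2, 0.6, -1.0]
gripper_width: 0.0228
grip_force: 69.0
clock: 15.98
ee_pos: [0.4059, -0.1983, 0.2346]
tcp_rot: [-1.074, -2.952, 0.001]
force: [-0.0, -0.0, -1.5]
gripper_width: 0.0227
grip_force: 69.0
[227.1806 192.8991] [322.6148 230.4269]
```

View pics/ab.png

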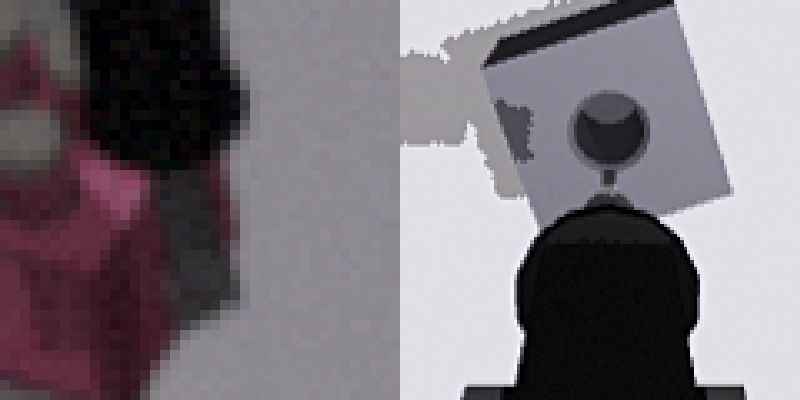

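In the wrist view (right half) the blade is thin along the tool's y at about pixel (324.6,221), so its width runs along the tool's x. I'll turn to match the slot and hover beside it.

```bash
(python3 -m inch '[0,0,0,0,0,9.5,1,0,0,0,0,0,9.5,1,0,0,0,0,0,9.5,1,0,0,0,0,0,9.5,1,0,0,0,0,0,9.5,1]';python3 -m inch '[0,0,0,0,0,9,1,0,0,0,0,0,0,1,45.5,28.5,0,0,0,0,1,45.5,28.5,0,0,0,0,1,45.5,28.5,0,0,0,0,1]'; python3 -m inch '[45.5,28.5,0,0,0,0,1,45.5,28.5,0,0,0,0,1,45.5,28.5,0,0,0,0,1,45.5,28.5,0,0,0,0,1,45.5,28.5,0,0,0,0,1]';python3 -m inch '[0,0,0,0,0,0,1,0,0,20,0,0,0,1,0,0,20,0,0,0,1,0,0,0,0,0,0,1,0,0,0,0,0,0,1]')|egrep 'clock|ee_p|tcp|^force'
cat > m.py <<'E'
from h import *
import sys
np.set_printoptions(precision=4,suppress=True)
s=bot.state();c,im=grab('wrist',sys.argv[1]);print(s['q'],s['ee_pos'],s['tcp_rot'])
g=cv2.cvtColor(im,cv2.COLOR_RGB2GRAY)
n=R.from_rotvec(s['tcp_rot']).as_matrix()
print('slot expected px',pix(c,(.6702,.1022,.086)),'tip',pix(c,s['ee_pos']-[0,0,.0896]))
x,y=pix(c,(.6702,.1022,.086)).astype(int)
for r in range(y-34,y+90,4): print(r,' '.join('%3d'%v for v in g[r,x-30:x+42:2]))
E
python3 m.py w7
```

```text
clock: 16.7
ee_pos: [0.4061, -0.1983, 0.2349]
tcp_rot: [2.178, 2.264, 0.0]
force: [0.5, -0.6, -0.4]
clock: 17.32
ee_pos: [0.5076, -0.071, 0.2351]
tcp_rot: [2.34, 2.095, 0.001]
force: [0.8, -1.0, -0.5]
clock: 17.95
ee_pos: [0.6746, 0.1397, 0.2344]
tcp_rot: [-2.339, -2.097, 0.001]
force: [0.5, 0.8, -1.2]
clock: 18.58
ee_pos: [0.6734, 0.1367, 0.1949]
tcp_rot: [-2.345, -2.091, 0.0]
force: [0.7, -0.6, -1.0]
[-0.6577  0.5021  0.5517  1.5231 -0.2747  1.1946 -0.174 ] [0.6734 0.1367 0.1949] [-2.3446 -2.0908  0.0003]
slot expected px [323.199  263.3226] tip [322.2526 230.6514]
229 173 173 173 172 174 173 173 173 173 180  98  98 106  68  49  55  55  52  87 179 172 171 173 172 172 173 172 172 173 172 171 171 172 172 171 172
233 174 179  95  92  98 102 103 101 108  91  37   2   0   2  10  16  16   6   0   0   8 101 168 178 176 174 174 174 174 173 172 172 173 172 173 172
237 160 101 102 102 102 105  96  44   5  25  24  22  22  24  23  23  23  23  23  23  22  24  26   0  96 175 176 172 174 173 173 173 173 173 173 173
241 102 102 103 104  99   0  17  24  23  24  22  24  21  23  24  23  23  24  21  2
[... 3361 characters left out ...]
  18  20  17  18  18  18  17  19  18  16  18  18  19  18  16  18  17  18  19  15  13   6   3  19  18 100 101
337   5  12  16  18  15  17  18  17  17  17  18  18  20  19  17  15  18  19  20  18  17  18  18  19  19  17  18  15  12  15   4   2  19  17  34  37
341   5  15  14  17  16  18  16  17  18  17  18  19  17  16  18  18  17  16  19  18  18  16  16  17  18  18  17  15  14  15   7   3  21  19   7   8
345   3  15  14  19  18  18  15  16  16  18  17  16  17  19  17  18  18  17  15  15  17  18  17  18  16  18  18  17  15  14   5   3  18  18   5   8
349   4  13  18  17  16  16  17  15  15  15  15  17  15  17  17  17  15  16  18  17  18  16  18  18  17  17  18  16  14   9   7   6  17  19   9   8
```

The slot is hidden behind the driver. I'll shift 60 mm further along the tool's x.

```bash
(python3 -m inch '[60,0,0,0,0,0,1,0,0,0,0,0,0,1,0,0,0,0,0,0,1,0,0,0,0,0,0,1,0,0,0,0,0,0,1]')|egrep 'clock|ee_p|tcp|^force'
cat > m.py <<'E'
from h import *
import sys
np.set_printoptions(precision=4,suppress=True)
s=bot.state();c,im=grab('wrist',sys.argv[1]);print(s['q'],s['ee_pos'],s['tcp_rot'])
g=cv2.cvtColor(im,cv2.COLOR_RGB2GRAY);T=R.from_rotvec(s['tcp_rot']).as_matrix()
x,y=pix(c,(.6702,.1022,.086)).astype(int);tp=pix(c,s['ee_pos']-[0,0,.0896]);print('slot exp',x,y,'tip',tp)
m=np.zeros_like(g);m[y-20:y+20,x-16:x+16]=g[y-20:y+20,x-16:x+16]<90
for b in blobs(m,20):
    W=plane(c,b[1],.086);print('slot',b,W,'rel tool',(T.T@(W-s['ee_pos']))*1000)
    pts=np.argwhere(m)[:,::-1];Wp=np.array([plane(c,p,.086) for p in pts]);L=(Wp-s['ee_pos'])@T*1000;w,V=np.linalg.eigh(np.cov(L[:,:2].T));print('slot ang from tool x deg',np.degrees(np.arctan(V[1,1]/V[0,1])),np.percentile(L[:,0],[1,99]))
tx,ty=tp.astype(int)
for r in range(ty-14,ty+2,2): print(r,tx-16,' '.join('%3d'%v for v in g[r,tx-16:tx+20]))
E
python3 m.py w8
```

```text
clock: 19.25
ee_pos: [0.6808, 0.1953, 0.1954]
tcp_rot: [2.346, 2.089, 0.0]
force: [0.4, 0.7, -1.0]
[-0.7106  0.5411  0.5363  1.4632 -0.284   1.2146 -0.2538] [0.6808 0.1953 0.1954] [2.3456 2.0888 0.0003]
slot exp 322 323 tip [322.144  230.6187]
slot ([306, 303, 32, 40, 1280], [321.5, 322.5], ((321.5, 322.5), (39.0, 31.0), 90.0)) [0.6695 0.1035 0.086 ] rel tool [-92.5051  -0.7201 109.4082]
slot ang from tool x deg 0.10100342303968429 [-112.9282  -72.8142]
216 306 203 201 203 203 203 203 204 203 202 203 203 203 202 203 204 202 202 202 204 203 203 203 203 203 204 203 202 202 203 203 203 203 203 201 203 202
218 306 203 202 202 203 201 203 203 203 203 202 203 203 202 202 203 203 204 203 204 204 203 203 203 204 203 202 202 203 202 202 203 203 203 202 204 202
220 306 203 204 204 204 202 203 202 204 203 203 203 203 201 202 204 207 200 184 185 182 185 205 203 204 203 203 203 204 203 203 203 203 202 204 202 202
222 306 187 187 187 184 204 205 203 202 203 203 203 203 202 203 204 215 143  52  43  37 118 207 206 204 203 203 203 203 203 203 203 203 204 203 203 202
224 306 137 131 128 121 202 206 203 202 203 203 202 203 202 204 205 215 112  57  55  48 129 206 206 204 203 203 201 204 202 203 203 203 202 202 203 203
226 306 132 130 188 212 207 204 203 202 203 203 203 204 203 206 208 215 191 182 182 179 195 212 209 205 203 204 202 203 202 203 203 202 203 203 202 203
228 306 135 133 127 208 209 205 203 202 203 203 204 206 214 199 112 102  64  89  95  94  67  66 135 188 211 208 205 203 202 203 203 202 202 202 203 202
230 306 136 136 133 129 120 202 207 205 204 205 213 200  83  38  46  49  50  51  48  57  57  63  57  45  96 197 211 205 203 204 202 203 203 203 202 203
```

```bash
(python3 -m inch '[0,0,-25,0,0,0,1,-45,0,0,0,0,0,1,-40,0,0,0,0,0,1,-40,0,0,0,0,0,1,0,0,0,0,0,0,1]';python3 -m inch '[0,0,0,0,0,0,1,0,0,0,0,0,0,1,0,0,0,0,0,0,1,0,0,0,0,0,0,1,0,0,0,0,0,0,1]')|egrep 'clock|ee_p|tcp|^force'
python3 m.py w9
```

```text
clock: 19.92
ee_pos: [0.6661, 0.0648, 0.2208]
tcp_rot: [2.352, 2.078, -0.003]
force: [0.2, -0.9, -1.2]
clock: 20.55
ee_pos: [0.6663, 0.0734, 0.2198]
tcp_rot: [-2.343, -2.093, 0.0]
force: [0.4, 1.0, -1.2]
[-0.5981  0.4509  0.5776  1.5437 -0.2557  1.2234 -0.0913] [0.6663 0.0734 0.2198] [-2.3429 -2.093   0.0002]
slot exp 323 185 tip [322.2347 230.6432]
slot ([321, 172, 6, 23, 110], [323.9, 183.3], ((323.9713439941406, 183.07357788085938), (4.943824291229248, 22.022491455078125), 2.862405300140381)) [0.6712 0.1038 0.086 ] rel tool [ 30.6886   1.4056 133.83  ]
slot ang from tool x deg 5.367427282040833 [21.2498 39.618 ]
216 306 173 173 173 173 174 174 173 173 174 173 173 173 174 173 173 173 175 173 173 174 173 173 174 173 174 174 173 174 173 174 171 174 173 173 174 173
218 306 174 174 174 175 175 175 174 173 174 175 174 173 174 174 172 173 174 174 174 175 174 173 173 173 172 173 173 174 173 173 174 174 174 173 174 174
220 306 154 153 165 164 174 171 172 170 181 183 182 181 178 178 177 179 172 156 156 154 158 177 176 175 175 174 175 175 174 175 175 173 173 173 173 174
222 306  65  64  63  61  58  46  37  35  34  32  45  46  92 119 124 157  90  52  50  47  91 155 155 159 159 159 154 163 162 171 171 170 168 181 181 180
224 306  70  71  70  67  70  62  66  50  50  50  45  69  70  67  66  65  67  61  61  61  70  67  64  66  63  65  65  50  45  45  43  58  58  56  55  55
226 306  66  68  67  68  69  71  49  47  48  50  48  46  60  71  69  62 153 189 189 192 140  73  67  68  70  70  68  69  68  71  69  70  69  70  69  69
228 306 126 118 123 121 121 118 118  70  60  54  53  50  48  64  56  54  66  94  96  98  78  60  64  68  70  69  68  68  69  67  69  69  67  67  68  69
230 306 107 109 110 110 111 115 118 121 123 124 128 118  66  51  54  52  50  52  48  57  57  64  64  61  63  83 121 121 116 111 106 107 103  84  77  75
```

```bash
cat > a.py <<'E'
from h import *
np.set_printoptions(precision=4,suppress=True)
C=cams.calibration('wrist')['T_tool_cam']
def mk(pos,rv):
    c=cam('wrist');T=np.eye(4);T[:3,:3]=R.from_rotvec(rv).as_matrix();T[:3,3]=pos;T=T@C;c['R'],c['o']=T[:3,:3],T[:3,3];return c
for f,pos,rv,box in(('w4',(.6579,.1043,.1828),(.3093,3.1263,.0002),(305,345,235,252)),('w9',(.6663,.0734,.2198),(-2.3429,-2.093,.0002),(314,334,168,198))):
    c=mk(pos,rv);g=cv2.cvtColor(cv2.imread(f'pics/{f}.png'),cv2.COLOR_BGR2GRAY).astype(float)
    x0,x1,y0,y1=box;s=g[y0:y1,x0:x1];bg=np.median(s[s>np.median(s)]);w=np.clip(bg-s-40,0,None)
    yy,xx=np.mgrid[y0:y1,x0:x1];L=np.array([plane(c,p,.086)[:2] for p in zip(xx.ravel(),yy.ravel())]);w=w.ravel()
    m=np.average(L,axis=0,weights=w);V=np.linalg.eigh(np.cov(L.T,aweights=w))[1][:,1]
    print(f,m,np.degrees(np.arctan(V[1]/V[0])),bg)
    for r in range(y0,y1,2 if f=='w9' else 1): print(r,' '.join('%3d'%v for v in g[r,x0:x1]))
c=mk(*[(.6663,.0734,.2198),(-2.3429,-2.093,.0002)]);Q=R.from_rotvec((-2.3429,-2.093,.0002)).as_matrix()
for d in(-8,8,0): print('tip',d,pix(c,np.array((.6663,.0734,.2198))+Q@[d/1e3,0,.0896]))
E
python3 a.py
```

```text
w4 [0.6707 0.1041] 82.4265285540845 176.0
235 173 176 174 172 177 174 177 176 171 168 164 175 175 175 175 175 176 176 175 175 176 175 175 175 175 175 176 176 176 178 176 164 175 179 175 174 178 186 180 176
236 173 176 176 174 178 176 176 176 169 174 177 175 175 175 175 176 176 175 175 175 175 175 176 176 176 174 176 176 175 177 177 154 168 179 175 172 178 185 180 176
237 174 177 175 173 178 176 178 176 168 173 175 176 175 175 174 175 175 175 175 176 174 176 175 176 176 176 176 175 175 176 178 163 161 176 175 172 177 185 180 174
238 173 174 175 174 180 151 176 161 156 173 174 174 175 175 175 175 176 176 175 175 176 176 175 176 177 176 177 176 178 177 179 181 164 172 176 171 177 183 178 175
239 172 175 176 174 179 108 172 151 153 175 177 174 176 176 177 178 179 178 179 181 180 181 182 182 184 184 184 184 184 186 188 171 154 168 177 170 175 183 179 174
240 172 175 176 175 179 158 174 176 181 183 183 183 184 185 185 183 171 171 173 160 161 159 162 161 155 156 157 155 152 155 156 107 111 165 178 172 175 181 180 172
241 170 173 176 174 178 181 176 167 152 151 154 152 153 152 153 145 108 10
[... 2411 characters left out ...]
0  25 190 186 180 180 179 181 179
184 179 179 179 178 178 182 193 115  25  15  11   1  36 190 185 180 180 179 180 180
186 179 179 180 180 178 183 193 112  26  17  11   1  36 188 185 180 178 179 179 179
188 178 179 180 179 178 182 194 114  26  18   7   2  36 189 185 179 178 179 179 179
190 178 178 178 179 180 181 193 112  24  15  23   1  33 187 185 179 179 179 178 180
192 178 175 179 178 178 181 194 101  22  13  14   0  82 185 183 180 178 179 176 173
194 179 179 179 179 178 179 189  97  53  55  54  46 102 180 181 177 176 176 176 177
196 181 183 184 187 161 187 193 183 182 182 182 178 187 184 181 182 185 183 183 181
tip -8 [322.2263 240.4375]
tip 8 [322.2201 220.7055]
tip 0 [322.2232 230.6553]
```

The slot heading is 82.3° in both views, and blade and slot line up to within about 0.2 mm sideways. I'll move over the slot and lower to just above the disc.

```bash
(python3 -m inch '[15.7,0,0,0,0,0,1,15,0,0,0,0,1.2,1,0,0,18,0,0,0,1,0,0,18,0,0,0,1,0,0,0,0,0,0,1]';python3 -m inch '[0,0,0,0,0,0,1,0,0,2,0,0,0,1,0,0,2,0,0,0,1,0,0,2,0,0,0,1,0,0,0,0,0,0,1]')|egrep 'clock|ee_p|tcp|^force'; python3 -c "
from cell import bot;s=bot.state();print(s['force'],s['moment'],s['ee_pos'],s['q'])"
```

```text
clock: 21.22
ee_pos: [0.6672, 0.1024, 0.1802]
tcp_rot: [-2.364, -2.064, 0.01]
force: [-0.1, 0.7, -0.7]
clock: 21.85
ee_pos: [0.6696, 0.1036, 0.1777]
tcp_rot: [-2.365, -2.068, 0.001]
force: [0.1, 0.2, -0.7]
[ 0.1381359   0.21613897 -0.65859764] [-0.0408722   0.03588033  0.03469541] [0.66962218 0.10363833 0.17768961] [-0.62335189  0.5002262   0.55895074  1.56607756 -0.28150606  1.15695765
 -0.1395575 ]
```

```bash
(python3 -m inch '[0,0,2,0,0,0,1,0,0,2,0,0,0,1,0,0,0,0,0,0,1,0,0,0,0,0,0,1,0,0,0,0,0,0,1]')|egrep 'clock|ee_p|tcp|^force'; python3 -c "
from cell import bot;s=bot.state();print(s['force'],s['moment'],s['ee_pos'])"
```

```text
clock: 22.48
ee_pos: [0.6699, 0.1036, 0.174]
tcp_rot: [2.365, 2.068, 0.0]
force: [-0.2, 0.1, -1.1]
[-0.22186441  0.05938069 -1.05589452] [ 0.01243591  0.02280839 -0.05348926] [0.6698821  0.10362695 0.17399817]
```

```bash
(python3 -m inch '[0,0,2,0,0,0,1,0,0,2,0,0,0,1,0,0,2,0,0,0,1,0,0,1.5,0,0,0,1,0,0,0,0,0,0,1]' 110;python3 -m inch '[0,0,0,0,0,2,1,0,0,0,0,0,2,1,0,0,0,0,0,2,1,0,0,0,0,0,0,1,0,0,0,0,0,0,1]')|egrep 'clock|ee_p|tcp|^force|grip'; python3 -c "
from cell import bot;s=bot.state();print(s['force'],s['moment'],s['ee_pos'],s['q'][6])"
```

```text
clock: 23.1
ee_pos: [0.6696, 0.1036, 0.1661]
tcp_rot: [-2.365, -2.067, 0.001]
force: [0.0, 0.3, -1.1]
gripper_width: 0.0219
grip_force: 110.1
clock: 23.72
ee_pos: [0.6697, 0.1037, 0.1665]
tcp_rot: [-2.47, -1.941, 0.0]
force: [0.2, 0.0, -1.4]
gripper_width: 0.0222
grip_force: 110.4
[ 0.18135123  0.0477275  -1.4475331 ] [ 0.04414148  0.12683206 -0.03240872] [0.66972916 0.10372209 0.16646866] -0.23030800900934084
```

The blade is in the slot without side force. I'll turn clockwise.

```bash
cat > t.py <<'E'
from cell import bot,cams
import numpy as np
M=[];
for i in range(5):
    cams.grab_frame('wrist');s=bot.state();M.append(np.r_[s['moment'],s['force'],s['joint_efforts'][6]])
np.set_printoptions(precision=3,suppress=True)
r=s['tcp_rot'];h=2*np.degrees(np.arctan2(r[1],r[0]))%360
print(s['clock'],'mean',np.mean(M,0),'sd',np.std(M,0)[[2,6]],'h',h,'turn',(82.3-h)%360,'pos',s['ee_pos'],'q7',s['q'][6])
E
(python3 -m inch '[0,0,0,0,0,5,1,0,0,0,0,0,5,1,0,0,0,0,0,5,1,0,0,0,0,0,5,1,0,0,0,0,0,5,1]';python3 -m inch '[0,0,0,0,0,5,1,0,0,0,0,0,5,1,0,0,0,0,0,5,1,0,0,0,0,0,5,1,0,0,0,0,0,0,1]')|egrep 'clock|ee_p|^force'; python3 t.py
```

```text
clock: 24.35
ee_pos: [0.6699, 0.1041, 0.1665]
force: [-0.1, 0.2, -1.2]
clock: 24.98
ee_pos: [0.6701, 0.1043, 0.1665]
force: [0.3, 1.6, -1.0]
25.225 mean [ 0.303 -0.142  0.025  0.332  0.913 -1.081 -0.042] sd [0.011 0.012] h 31.37290605412153 turn 50.92709394587847 pos [0.67  0.104 0.167] q7 -0.9382305192717962
```

```bash
(python3 -m inch '[0,0,0,0,0,4,1,0,0,0,0,0,4,1,0,0,0,0,0,4,1,0,0,0,0,0,3,1,0,0,0,0,0,0,1]')|egrep 'clock|ee_p|^force'; python3 t.py
```

```text
clock: 25.85
ee_pos: [0.6702, 0.1042, 0.1665]
force: [-0.3, 0.7, -2.4]
26.1 mean [ 0.564 -0.415  0.12   1.348  1.76  -1.324 -0.105] sd [0.015 0.007] h 16.364735285799213 turn 65.93526471420078 pos [0.67  0.104 0.166] q7 -1.1720104876890853
```

```bash
(python3 -m inch '[0,0,0,0,0,2,1,0,0,0,0,0,2,1,0,0,0,0,0,2,1,0,0,0,0,0,0,1,0,0,0,0,0,0,1]')|egrep 'ee_p|^force'; python3 t.py
```

```text
ee_pos: [0.6701, 0.1041, 0.1665]
force: [2.3, 2.7, -1.8]
26.975 mean [ 1.02  -0.712  0.15   2.461  2.922 -1.799 -0.153] sd [0.022 0.   ] h 10.327047994737654 turn 71.97295200526234 pos [0.67  0.104 0.166] q7 -1.265600218907176
```

```bash
(python3 -m inch '[0,0,0,0,0,2,1,0,0,0,0,0,2,1,0,0,0,0,0,0,1,0,0,0,0,0,0,1,0,0,0,0,0,0,1]')|egrep 'ee_p|^force'; python3 t.py
```

```text
ee_pos: [0.67, 0.1039, 0.1665]
force: [1.9, 3.7, -0.9]
27.85 mean [ 1.336 -0.932  0.144  2.714  3.988 -1.595 -0.161] sd [0.009 0.   ] h 6.3261697720573125 turn 75.97383022794268 pos [0.67  0.104 0.166] q7 -1.3275331707687534
```

```bash
(python3 -m inch '[0,0,0,0,0,2,1,0,0,0,0,0,1,1,0,0,0,0,0,0,1,0,0,0,0,0,0,1,0,0,0,0,0,0,1]')|egrep 'ee_p|^force'; python3 t.py
```

```text
ee_pos: [0.67, 0.1039, 0.1665]
force: [3.0, 4.4, -1.5]
28.725 mean [ 1.38  -0.989  0.169  3.049  4.159 -1.434 -0.181] sd [0.031 0.   ] h 3.2682913190719773 turn 79.03170868092802 pos [0.67  0.104 0.166] q7 -1.3748507812165742
```

```bash
(python3 -m inch '[0.4,0.3,0,0,0,2,1,0,0,0,0,0,1,1,0,0,0,0,0,0,1,0,0,0,0,0,0,1,0,0,0,0,0,0,1]')|egrep 'ee_p|^force'; python3 t.py
```

```text
ee_pos: [0.6702, 0.1039, 0.1665]
force: [2.6, 4.4, -1.3]
29.6 mean [ 1.468 -0.869  0.172  2.491  4.432 -1.529 -0.186] sd [0.027 0.   ] h 0.2769163631223819 turn 82.02308363687762 pos [0.67  0.104 0.166] q7 -1.42063758584337
```

```bash
(python3 -m inch '[0,0,0,0,0,2,1,0,0,0,0,0,1,1,0,0,0,0,0,0,1,0,0,0,0,0,0,1,0,0,0,0,0,0,1]')|egrep 'ee_p|^force'; python3 t.py
```

```text
ee_pos: [0.6703, 0.1039, 0.1665]
force: [2.3, 4.3, -2.2]
30.475 mean [ 1.464 -0.914  0.223  2.662  4.609 -1.711 -0.199] sd [0.024 0.   ] h 357.2872015755378 turn 85.01279842446223 pos [0.67  0.104 0.166] q7 -1.466893885486285
```

```bash
(python3 -m inch '[0,0,0,0,0,2,1,0,0,0,0,0,1,1,0,0,0,0,0,0,1,0,0,0,0,0,0,1,0,0,0,0,0,0,1]')|egrep 'ee_p|^force'; python3 t.py;  (python3 -m inch '[0,0,0,0,0,1,1,0,0,0,0,0,1,1,0,0,0,0,0,0,1,0,0,0,0,0,0,1,0,0,0,0,0,0,1]')|egrep 'ee_p|^force'; python3 t.py
```

```text
ee_pos: [0.6703, 0.1039, 0.1665]
force: [3.8, 3.8, -1.5]
31.35 mean [ 1.484 -0.969  0.183  2.82   4.096 -1.073 -0.204] sd [0.031 0.   ] h 354.28631992332276 turn 88.01368007667725 pos [0.67  0.104 0.166] q7 -1.5131869907787736
ee_pos: [0.6704, 0.1039, 0.1665]
force: [4.3, 4.7, -1.6]
32.225 mean [ 1.439 -0.978  0.193  2.875  4.035 -1.565 -0.198] sd [0.009 0.   ] h 352.2813640436317 turn 90.01863595636831 pos [0.67  0.104 0.166] q7 -1.5440386025584305
```

```bash
sed -i 's/range(5)/range(2)/' t.py; (python3 -m inch '[0,0,0,0,0,2,1,0,0,0,0,0,1,1,0,0,0,0,0,0,1,0,0,0,0,0,0,1,0,0,0,0,0,0,1]')|egrep 'ee_p|^force'; python3 t.py;  (python3 -m inch '[0,0,0,0,0,2,1,0,0,0,0,0,1,1,0,0,0,0,0,0,1,0,0,0,0,0,0,1,0,0,0,0,0,0,1]')|egrep 'ee_p|^force'; python3 t.py
```

```text
ee_pos: [0.6704, 0.1039, 0.1665]
force: [3.9, 3.1, -2.8]
32.95 mean [ 1.451 -1.032  0.216  3.238  4.418 -1.271 -0.204] sd [0.011 0.   ] h 349.2856837038232 turn 93.01431629617679 pos [0.67  0.104 0.166] q7 -1.5902646135459066
ee_pos: [0.6705, 0.1039, 0.1665]
force: [2.6, 4.0, -1.5]
33.675 mean [ 1.424 -1.044  0.21   3.197  3.529 -2.049 -0.224] sd [0.031 0.   ] h 346.29393910601686 turn 96.00606089398315 pos [0.671 0.104 0.167] q7 -1.6363514476544394
```

```bash
(python3 -m inch '[0,0,0,0,0,2,1,0,0,0,0,0,0,1,0,0,0,0,0,0,1,0,0,0,0,0,0,1,0,0,0,0,0,0,1]')|egrep 'ee_p|^force'; python3 t.py;  (python3 -m inch '[0,0,0,0,0,2,1,0,0,0,0,0,0,1,0,0,0,0,0,0,1,0,0,0,0,0,0,1,0,0,0,0,0,0,1]')|egrep 'ee_p|^force'; python3 t.py
```

```text
ee_pos: [0.6705, 0.1039, 0.1665]
force: [2.4, 3.8, -1.7]
34.4 mean [ 1.432 -1.094  0.199  3.402  4.791 -1.918 -0.182] sd [0.026 0.   ] h 344.27273309112815 turn 98.02726690887187 pos [0.671 0.104 0.167] q7 -1.6672954989785078
ee_pos: [0.6706, 0.1039, 0.1665]
force: [4.2, 4.3, -1.4]
35.125 mean [ 1.447 -1.144  0.22   2.874  4.134 -2.    -0.212] sd [0.024 0.   ] h 342.286254757905 turn 100.01374524209501 pos [0.671 0.104 0.167] q7 -1.6979561181834917
```

```bash
(python3 -m inch '[0,0,0,0,0,2,1,0,0,0,0,0,1,1,0,0,0,0,0,0,1,0,0,0,0,0,0,1,0,0,0,0,0,0,1]')|egrep 'ee_p|^force'; python3 t.py;  (python3 -m inch '[0,0,0,0,0,2,1,0,0,0,0,0,0,1,0,0,0,0,0,0,1,0,0,0,0,0,0,1,0,0,0,0,0,0,1]')|egrep 'ee_p|^force'; python3 t.py
```

```text
ee_pos: [0.6706, 0.1039, 0.1665]
force: [3.4, 4.5, -1.7]
35.85 mean [ 1.387 -1.152  0.251  3.494  3.726 -2.25  -0.235] sd [0.025 0.   ] h 339.29399685079943 turn 103.00600314920058 pos [0.671 0.104 0.167] q7 -1.7439333951051792
ee_pos: [0.6707, 0.1038, 0.1665]
force: [3.4, 4.0, -1.9]
36.575 mean [ 1.393 -1.178  0.255  3.429  3.758 -1.791 -0.239] sd [0.007 0.   ] h 337.289999932473 turn 105.01000006752702 pos [0.671 0.104 0.166] q7 -1.7747104694532592
```

```bash
(python3 -m inch '[0,0,0,0,0,2,1,0,0,0,0,0,0,1,0,0,0,0,0,0,1,0,0,0,0,0,0,1,0,0,0,0,0,0,1]')|egrep 'ee_p|^force'; python3 t.py;  (python3 -m inch '[0,0,0,0,0,2,1,0,0,0,0,0,0,1,0,0,0,0,0,0,1,0,0,0,0,0,0,1,0,0,0,0,0,0,1]')|egrep 'ee_p|^force'; python3 t.py
```

```text
ee_pos: [0.6707, 0.1038, 0.1665]
force: [4.1, 4.1, -1.3]
37.3 mean [ 1.36  -1.177  0.309  3.042  3.284 -1.881 -0.284] sd [0.012 0.   ] h 335.3017056262349 turn 106.99829437376513 pos [0.671 0.104 0.167] q7 -1.8052442429741624
ee_pos: [0.6708, 0.1037, 0.1665]
force: [4.3, 4.6, -2.0]
38.025 mean [ 1.367 -1.17   0.316  3.193  3.784 -1.584 -0.323] sd [0.005 0.   ] h 333.31340120704556 turn 108.98659879295445 pos [0.671 0.104 0.167] q7 -1.83578615396091
```

Torque now climbs at the post-flush rate and reads 0.32 N·m, which is snug, so I'll stop there. I'll unwind within the slot play and lift out.

```bash
(python3 -m inch '[0,0,0,0,0,-2,1,0,0,0,0,0,-2,1,0,0,-4,0,0,0,1,0,0,-6,0,0,0,1,0,0,-10,0,0,0,1]';python3 -m inch '[0,0,-30,0,0,0,1,0,0,-25,0,0,0,1,0,0,0,0,0,0,1,0,0,0,0,0,0,1,0,0,0,0,0,0,1]')|egrep 'clock|ee_p|tcp|^force'
python3 - <<'E'
from h import *
np.set_printoptions(precision=4,suppress=True)
s=bot.state();c,im=grab('wrist','w10');g=cv2.cvtColor(im,cv2.COLOR_RGB2GRAY);print(s['ee_pos'],s['tcp_rot'],s['q'])
for r in range(212,236,2): print(r,' '.join('%3d'%v for v in g[r,306:342]))
E
```

```text
clock: 38.65
ee_pos: [0.6675, 0.1005, 0.1851]
tcp_rot: [3.074, -0.62, -0.009]
force: [0.5, 0.0, -1.3]
clock: 39.28
ee_pos: [0.6689, 0.1028, 0.2396]
tcp_rot: [3.078, -0.619, -0.005]
force: [0.8, -0.3, -0.5]
[0.6689 0.1028 0.2396] [ 3.0782 -0.6186 -0.0051] [-0.8939  0.582   1.0006  1.5125 -0.4962  1.324  -1.8118]
212 188 186 188 178 171 189 191 189 189 190 190 195 213  72   6   9   2   0 202 197 190 189 190 188 191 190 186 191 192 190 189 189 189 187 187 188
214 190 189 191 190 173 189 191 190 190 190 190 192 204 134  25   5   7   0 129 196 193 190 189 188 189 189 191 197 196 195 192 191 190 188 187 189
216 187 187 188 190 184 189 189 191 190 188 190 190 197 190  51   2   9   0  75 198 194 190 188 188 188 187 188 189 187 184 182 180 178 176 175 177
218 195 196 197 198 200 198 190 190 180 188 189 189 193 209  72  17  27  28  21 199 196 188 189 187 187 188 185 186 184 185 184 185 184 183 182 190
220 194 192 191 191 189 188 188 187 181 188 186 187 190 199 129  57  70  58  52 141 172 193 197 196 196 192 191 190 187 187 186 183 183 182 183 189
222 181 183 184 185 186 188 190 189 192 194 193
[... 288 characters left out ...]
 188 189 191 191 191 193 196 201 207 186 182 190 196 190 185 183 181 179 181 181 182 183 185 134  32  63 120
228 151 176 190 188 186 184 185 183 185 184 184 188 192 176 166 103  97 101  65  77  48  52 120 169 192 186 185 184 186 165 150  70  51 117 159 186
230  41  24  71 140 173 189 191 188 188 188 191 191 115  58  54  54  41  40  39  45  47  48  44  34  80 164 164 113  60  52  76 115 159 179 192 190
232 157 130  95  68  39  48 112 150 159 160 167  73  17  19   0   0   0   1   1   0   0   0   5  15  21  29  46  46 111 152 191 199 195 190 188 189
234 192 198 198 169 132  48   1   0   0   0   6   8  18  17  28  26  31  36  37  31  30  21  21  17  14   8   5   0   0   0   7 102 169 197 191 189
```

The driver hasn't shifted in the grip: the blade is still at column 324. I'll compute the hole centre from the earlier image w6.

```bash
(python3 -m inch '[-15.7,47.3,0,0,0,0,1,-15.7,47.3,0,0,0,0,1,-15.7,47.3,0,0,0,0,1,-15.7,47.3,0,0,0,0,1,-15.7,47.3,0,0,0,0,1]';python3 -m inch '[-15.7,47.3,0,0,0,0,1,-15.7,47.3,0,0,0,0,1,-15.7,47.3,0,0,0,0,1,0,0,0,0,0,0,1,0,0,0,0,0,0,1]')|egrep 'clock|ee_p|tcp|^force'
cat > hole.py <<'E'
from h import *
import sys
np.set_printoptions(precision=4,suppress=True)
def hole(f,pos,rv,box):
    c=cam('wrist');C=cams.calibration('wrist')['T_tool_cam'];T=np.eye(4);Q=T[:3,:3]=R.from_rotvec(rv).as_matrix();T[:3,3]=pos;T=T@C;c['R'],c['o']=T[:3,:3],T[:3,3]
    g=cv2.cvtColor(cv2.imread(f),cv2.COLOR_BGR2GRAY);x0,x1,y0,y1=box;s=cv2.resize(g[y0:y1,x0:x1],None,fx=4,fy=4,interpolation=cv2.INTER_CUBIC)
    e=cv2.HoughCircles(s,cv2.HOUGH_GRADIENT,1,400,param1=120,param2=12,minRadius=36,maxRadius=60)
    if e is None: print('none');return
    u=e[0,0];p=(x0+u[0]/4,y0+u[1]/4);W=plane(c,p,.066);print(f,p,u[2]/4,W,'rel tool mm',Q.T@(W-pos)*1000)
if __name__=='__main__':
    hole('pics/w6.png',np.array((.4059,-.1983,.2346)),(-1.074,-2.952,.001),(300,350,190,225))
    s=bot.state();print(s['ee_pos'],s['tcp_rot'],s['q'])
E
python3 hole.py
```

```text
clock: 39.95
ee_pos: [0.5049, -0.0861, 0.2407]
tcp_rot: [3.079, -0.618, -0.002]
force: [-0.1, 0.0, -0.2]
clock: 40.58
ee_pos: [0.4081, -0.1972, 0.241]
tcp_rot: [-3.078, 0.619, 0.0]
force: [0.4, 1.1, -0.2]
pics/w6.png (np.float32(324.375), np.float32(208.625)) 10.325 [ 0.4062 -0.1965  0.066 ] rel tool mm [  0.9344   1.6988 168.5989]
[ 0.4081 -0.1972  0.241 ] [-3.0783  0.6192  0.0004] [-1.0008 -0.3227  1.2015  2.0379  0.3163  1.24   -1.8913]
```

```bash
python3 - <<'E'
from hole import *
s=bot.state();c,im=grab('wrist','w11')
hole('pics/w11.png',s['ee_pos'],s['tcp_rot'],(300,350,188,222));print(s['ee_pos'])
g=cv2.cvtColor(im,cv2.COLOR_RGB2GRAY)
for r in range(186,232,2): print(r,' '.join('%3d'%v for v in g[r,306:342]))
E
```

```text
pics/w11.png (np.float32(323.875), np.float32(209.125)) 11.75 [ 0.4067 -0.1977  0.066 ] rel tool mm [ -0.9715   1.2171 175.0208]
[ 0.4081 -0.1972  0.241 ]
186 142 143 142 142 141 141 141 143 141 141 141 141 140 141 142 140 141 141 140 139 140 141 140 140 140 139 140 140 140 138 138 138 138 137 138 137
188 141 141 141 142 141 141 141 141 141 140 141 139 141 140 140 140 140 141 139 140 139 139 139 139 139 139 139 138 139 139 139 137 137 139 138 139
190 141 140 139 139 141 140 141 139 140 140 140 139 140 141 139 140 138 138 139 138 139 139 138 139 138 139 138 137 138 137 139 139 139 138 138 138
192 141 141 142 141 140 140 141 140 140 139 139 139 140 138 141 140 140 140 139 140 139 139 138 141 139 139 139 138 138 139 139 138 138 138 138 138
194 141 139 140 140 141 141 140 139 140 138 139 140 140 140 139 140 139 138 138 139 140 140 138 139 137 139 139 138 139 138 137 137 139 138 138 137
196 140 140 139 141 140 140 140 140 139 141 141 139 142 143 143 139 136 136 137 138 142 142 141 141 140 138 137 138 136 137 137 137 138 138 136 137
198 141 140 139 140 140 140 140 139 141 143 137 130 107  
[... 1758 characters left out ...]
 134 135 134 136 135 137 141 125  58  49  47  88 136 135 132 132 133 133 133 132 133 133 132 133 132 134 132
224 135 135 134 135 134 133 134 133 133 134 135 133 133 133 134 138 109  46  39  39  75 132 135 132 134 133 133 132 132 132 133 132 132 132 133 132
226 133 134 134 134 134 133 133 132 133 134 133 134 133 134 134 132 171 216 221 187 133 136 136 133 133 131 132 132 132 132 132 133 132 131 133 131
228 133 134 135 133 133 133 134 134 134 133 134 134 138 129 119  82 105 107 102 143  64  51  88 122 138 135 133 132 132 132 133 133 132 131 132 131
230 133 134 133 133 133 133 132 134 135 133 137 136  95  66  63  57  49  43  43  46  46  52  50  41  70 119 137 133 133 132 132 131 131 130 130 131
```

Offset to the hole: x −0.9 mm, y −0.4 mm. I'll correct and lower in stages.

```bash
(python3 -m inch '[-0.9,-0.4,25,0,0,0,1,0,0,25,0,0,0,1,0,0,25,0,0,0,1,0,0,10,0,0,0,1,0,0,5,0,0,0,1]';python3 -m inch '[0,0,5,0,0,0,1,0,0,0,0,0,0,1,0,0,0,0,0,0,1,0,0,0,0,0,0,1,0,0,0,0,0,0,1]')|egrep 'clock|ee_p|tcp|^force'
```

```text
clock: 41.25
ee_pos: [0.4079, -0.196, 0.1513]
tcp_rot: [3.077, -0.613, -0.001]
force: [0.2, -0.5, -1.9]
clock: 41.88
ee_pos: [0.4078, -0.1968, 0.1466]
tcp_rot: [3.08, -0.618, 0.0]
force: [-0.6, 0.6, -2.0]
```

```bash
(python3 -m inch '[0,0,15,0,0,0,1,0,0,15,0,0,0,1,0,0,12,0,0,0,1,0,0,6,0,0,0,1,0,0,0,0,0,0,1]';python3 -m inch '[0,0,1,0,0,0,1,0,0,1,0,0,0,1,0,0,0,0,0,0,1,0,0,0,0,0,0,1,0,0,0,0,0,0,1]')|egrep 'clock|ee_p|tcp|^force'
```

```text
clock: 42.5
ee_pos: [0.4016, -0.1928, 0.1113]
tcp_rot: [3.077, -0.616, 0.034]
force: [6.5, -1.9, -4.0]
clock: 43.12
ee_pos: [0.4016, -0.1928, 0.1109]
tcp_rot: [3.076, -0.616, 0.037]
force: [6.1, -2.2, 0.9]
```

```bash
python3 -c "
from cell import bot;s=bot.state();print(s['q'].round(3),s['force'],s['ee_pos'])"
```

```text
[-1.334 -0.409  1.568  2.212  0.507  0.969 -2.027] [ 6.10702694 -2.19434281  0.93200415] [ 0.40157661 -0.19275843  0.11085061]
```

The arm hit joint limits because its redundancy drifted during the long turn. I'll lift out and turn back toward the pickup yaw.

```bash
(python3 -m inch '[0,0,-10,0,0,0,1,0,0,-15,0,0,0,1,0,0,-20,0,0,0,1,0,0,-20,0,0,0,1,0,0,-20,0,0,0,1]';python3 -m inch '[0,0,-30,0,0,0,1,0,0,-30,0,0,0,1,0,0,0,0,0,0,1,0,0,0,0,0,0,1,0,0,0,0,0,0,1]')|egrep 'clock|ee_p|tcp|^force';  python3 -c "
from cell import bot;s=bot.state();print(s['q'].round(3))"
```

```text
clock: 43.75
ee_pos: [0.3932, -0.1899, 0.1931]
tcp_rot: [3.077, -0.617, 0.011]
force: [-0.1, -1.4, -0.7]
clock: 44.38
ee_pos: [0.393, -0.1899, 0.2518]
tcp_rot: [3.077, -0.617, 0.012]
force: [-0.1, 0.0, -1.7]
[-0.934 -0.388  1.086  2.061  0.361  1.28  -1.953]
```

```bash
(python3 -m inch '[0,0,0,0,0,-10.5,1,0,0,0,0,0,-10.5,1,0,0,0,0,0,-10.5,1,0,0,0,0,0,-10.5,1,0,0,0,0,0,-10.5,1]';python3 -m inch '[0,0,0,0,0,-10.5,1,0,0,0,0,0,-10.5,1,0,0,0,0,0,-10.5,1,0,0,0,0,0,-10.5,1,0,0,0,0,0,-10.5,1]';python3 -m inch '[0,0,0,0,0,-10.5,1,0,0,0,0,0,-10.5,1,0,0,0,0,0,-10.5,1,0,0,0,0,0,-10.5,1,0,0,0,0,0,-10.5,1]')|egrep 'clock|ee_p|tcp|^force';  python3 -c "
from cell import bot;s=bot.state();print(s['q'].round(3))"
```

```text
clock: 45.0
ee_pos: [0.3936, -0.1898, 0.2523]
tcp_rot: [3.027, 0.817, 0.011]
force: [0.0, 0.2, -1.6]
clock: 45.62
ee_pos: [0.3936, -0.1898, 0.2522]
tcp_rot: [2.352, 2.07, 0.005]
force: [-0.5, -0.2, -2.0]
clock: 46.25
ee_pos: [0.3936, -0.1898, 0.2523]
tcp_rot: [1.194, 2.896, -0.001]
force: [-0.8, -0.1, -1.0]
[-0.953 -0.405  1.093  2.06   0.377  1.287  0.786]
```

```bash
(python3 -m inch '[-35.5,35.2,0,0,0,0,1,-35.5,35.2,0,0,0,0,1,-35.5,35.2,0,0,0,0,1,0,0,0,0,0,0,1,0,0,0,0,0,0,1]')|egrep 'clock|ee_p|tcp|^force';  python3 -c "
from cell import bot;s=bot.state();print(s['q'].round(3))"
```

```text
clock: 46.88
ee_pos: [0.5129, -0.1851, 0.2652]
tcp_rot: [1.192, 2.874, 0.003]
force: [-0.4, -0.8, -1.9]
[-1.53  -0.411  1.571  1.839  0.436  1.298  0.713]
```

```bash
(python3 -m inch '[23.6,37.2,0,0,0,0,1,23.6,37.2,0,0,0,0,1,23.6,37.2,0,0,0,0,1,23.6,37.2,0,0,0,0,1,23.6,37.2,0,0,0,0,1]')|egrep 'clock|ee_p|tcp|^force';  python3 -c "
from cell import bot;s=bot.state();print(s['q'].round(3))"
```

```text
clock: 47.5
ee_pos: [0.5493, 0.0284, 0.2696]
tcp_rot: [1.194, 2.863, 0.01]
force: [1.1, -0.7, -1.5]
[-1.939 -0.411  1.571  1.829  0.451  1.304  0.3  ]
```

```bash
(python3 -m inch '[-14,14,0,0,0,-8,1,-14,14,0,0,0,-8,1,-14,14,0,0,0,-8,1,0,0,0,0,0,-8,1,0,0,0,0,0,-8,1]')|egrep 'clock|ee_p|tcp|^force';  python3 -c "
from cell import bot;s=bot.state();print(s['q'].round(3))"
```

```text
clock: 48.12
ee_pos: [0.568, 0.0325, 0.2882]
tcp_rot: [0.134, 3.066, -0.007]
force: [-0.0, 0.4, -1.6]
[-1.956 -0.411  1.571  1.789  0.461  1.31   1.   ]
```

The solver is stuck with q2 and q3 clamped. I'll fit a simple kinematic model from the recorded poses to work out which motion frees them.

```bash
cat > k.py <<'E'
import numpy as np, itertools
from scipy.optimize import least_squares
from scipy.spatial.transform import Rotation as R
D=[([-1.40879,.38373,.04384,1.59941,-.01787,1.1612,-.04993],(.16676,.62729,.19853),(-.40685,-3.11497,.00369)),
([-.427,.1852,.8606,2.182,-.1889,.8458,1.4241],(.407,-.1981,.0956),(1.0735,2.9512,.0014)),
([-.6577,.5021,.5517,1.5231,-.2747,1.1946,-.174],(.6734,.1367,.1949),(-2.3446,-2.0908,.0003)),
([-.7106,.5411,.5363,1.4632,-.284,1.2146,-.2538],(.6808,.1953,.1954),(2.3456,2.0888,.0003)),
([-.5981,.4509,.5776,1.5437,-.2557,1.2234,-.0913],(.6663,.0734,.2198),(-2.3429,-2.093,.0002)),
([-.8939,.582,1.0006,1.5125,-.4962,1.324,-1.8118],(.6689,.1028,.2396),(3.0782,-.6186,-.0051)),
([-1.0008,-.3227,1.2015,2.0379,.3163,1.24,-1.8913],(.4081,-.1972,.241),(-3.0783,.6192,.0004)),
([-1.956,-.411,1.571,1.789,.461,1.31,1.0],(.568,.0325,.2882),(.134,3.066,-.007))]
def fk(q,p,s):
    d1,L1,a,L2,b,L3,e,z0=p
    rz=lambda t:R.from_euler('z',t).as_matrix();ry=lambda t:R.from_euler('y',t).as_matrix()
    M=rz(s[0]*q[0])@ry(q[1]);x=np.array([0,0,d1]);M=M@rz(s[1]*q[2]);x=x+M@[a,0,L1];M=M@ry(q[3])@rz(s[2]*q[4]);x=x+M@[b,0,L2];M=M@ry(q[5]);x=x+M@[e,0,0];M=M@rz(s[3]*q[6]+z0);x=x+M@[0,0,L3];return x,M
def fit():
    best=None
    for s in itertools.product((-1,1),repeat=4):
        def res(p):
            o=[]
            for q,x,r in D:
                X,M=fk(q,p,s);o+=list((X-x)*3)+list((R.from_rotvec(r).as_matrix().T@M-np.eye(3)).ravel())
            return o
        for z in(0,np.pi/2,np.pi,-np.pi/2):
            f=least_squares(res,[.3,.35,0,.35,0,.2,0,z])
            if best is None or f.cost<best[0]: best=(f.cost,f.x,s,f)
    return best
if __name__=='__main__':
    b=fit();print(b[0],b[1].round(4),b[2],np.abs(b[3].fun).max());np.save('k.npy',np.r_[b[1],b[2]])
E
python3 k.py
```

```text
0.03482006894524939 [ 5.5230e-01  4.5520e-01  3.0000e-04  4.9040e-01 -1.9000e-03  5.8030e-01
 -3.5100e-02  1.5707e+00] (-1, -1, -1, -1) 0.11588425247412018
```

```bash
cat >> k.py <<'E'
    for i in range(len(D)):
        X,M=fk(D[i][0],b[1],b[2]);print(i,(X-D[i][1]).round(4),(R.from_matrix(M)*R.from_rotvec(D[i][2]).inv()).as_rotvec().round(3))
E
python3 k.py
```

```text
0.03482006894524939 [ 5.5230e-01  4.5520e-01  3.0000e-04  4.9040e-01 -1.9000e-03  5.8030e-01
 -3.5100e-02  1.5707e+00] (-1, -1, -1, -1) 0.11588425247412018
0 [-0.0384  0.0144  0.0007] [-0. -0.  0.]
1 [0.0146 0.0218 0.0004] [-0.  0.  0.]
2 [-0.0089  0.0266 -0.0026] [ 0. -0.  0.]
3 [-0.0117  0.0255 -0.0023] [-0. -0.  0.]
4 [-0.0055  0.0276 -0.0035] [-0.  0.  0.]
5 [-0.0095  0.0122 -0.0071] [0. 0. 0.]
6 [0.0124 0.0386 0.0052] [-0.  0.  0.]
7 [0.0017 0.0304 0.0092] [ 0.    -0.    -0.001]
```

```bash
cat > k2.py <<'E'
from k import D
import numpy as np
from scipy.spatial.transform import Rotation as R
rz=lambda t:R.from_euler('z',-t).as_matrix();ry=lambda t:R.from_euler('y',t).as_matrix()
def frames(q):
    F=[np.eye(3)];M=rz(q[0]);F.append(M);M=M@ry(q[1]);M=M@rz(q[2]);F.append(M);M=M@ry(q[3])@rz(q[4]);F.append(M);M=M@ry(q[5]);F.append(M);M=M@rz(q[6]-np.pi/2);F.append(M);return F
D=D+[([-1.939,-.411,1.571,1.829,.451,1.304,.3],(.5493,.0284,.2696),(1.194,2.863,.01)),([-1.53,-.411,1.571,1.839,.436,1.298,.713],(.5129,-.1851,.2652),(1.192,2.874,.003)),([-.62335,.50023,.55895,1.56608,-.28151,1.15696,-.13956],(.66962,.10364,.17769),(-2.365,-2.068,.001))]
D=D[:7]+D[10:]
A=np.vstack([np.hstack(frames(q)) for q,_,_ in D]);y=np.hstack([x for _,x,_ in D])
V=np.linalg.lstsq(np.vstack([A,1e-3*np.eye(18)]),np.r_[y,np.zeros(18)],rcond=None)[0]
def fk(q): F=frames(q);return np.hstack(F)@V,F[-1]
lo=np.array([-2.61,-.41,-1.48,0,-1.57,.05,-2.85]);hi=np.array([2.61,2.15,1.57,2.5,4.71,1.97,2.85])
def err(q,X,M): x,m=fk(q);return np.r_[X-x,R.from_matrix(M@m.T).as_rotvec()]
def J(q):
    x,m=fk(q);return np.array([np.r_[(fk(q+h)[0]-x)/1e-5,R.from_matrix(fk(q+h)[1]@m.T).as_rotvec()/1e-5] for h in np.eye(7)*1e-5]).T
def sim(q,rows,X=None,M=None,n=10,lam=.01,free=None):
    q=np.array(q,float);x,m=fk(q);X=x if X is None else X;M=m if M is None else M
    for r in rows:
        X0,M0=X,M;X=X+M@np.array(r[:3])/1e3;M=M@R.from_rotvec(np.radians(r[3:6])).as_matrix()
        for i in range(1,n+1):
            Xi=X0+(X-X0)*i/n;Mi=M0@R.from_rotvec(np.radians(r[3:6])*i/n).as_matrix()
            j=J(q);q=np.clip(q+j.T@np.linalg.solve(j@j.T+lam**2*np.eye(6),err(q,Xi,Mi)),lo,hi)
    return q,X,M
if __name__=='__main__':
    np.set_printoptions(precision=3,suppress=True)
    print('fit',np.abs(A@V-y).max(),V.reshape(6,3))
    q0=[-.62335,.50023,.55895,1.56608,-.28151,1.15696,-.13956]
    print('slot turn',sim(q0,[[0,0,11,0,0,0]]+[[0,0,0,0,0,9.54]]*11+[[0,0,-37,0,0,0]]*2,n=4)[0])
    print('  obs [-.894 .582 1.0006 1.512 -.496 1.324 -1.812]')
    q1=[-.8939,.582,1.0006,1.5125,-.4962,1.324,-1.8118]
    print('to stand',sim(q1,[[-15.7,47.3,0,0,0,0]]*8)[0],'obs [-1.0008 -.3227 1.2015 2.0379 .3163 1.24 -1.8913]')
    print('pick->w7',sim([-.427,.1852,.8606,2.182,-.1889,.8458,1.4241],[[0,0,-35,0,0,0]]*4+[[0,0,0,0,0,9.42]]*6+[[45.5,28.5,0,0,0,0]]*8+[[0,0,20,0,0,0]]*2)[0],'obs [-.6577 .5021 .5517 1.5231 -.2747 1.1946 -.174]')
E
python3 k2.py
```

```text
fit 0.00010691149204633543 [[ 0.001 -0.001  0.094]
 [ 0.001 -0.02   0.094]
 [-0.    -0.02   0.491]
 [-0.    -0.     0.506]
 [-0.    -0.     0.121]
 [ 0.    -0.     0.121]]
slot turn [-0.895  0.581  1.001  1.511 -0.497  1.323 -1.811]
  obs [-.894 .582 1.0006 1.512 -.496 1.324 -1.812]
to stand [-0.939 -0.269  1.172  2.038  0.266  1.225 -1.84 ] obs [-1.0008 -.3227 1.2015 2.0379 .3163 1.24 -1.8913]
pick->w7 [-0.641  0.498  0.527  1.518 -0.262  1.194 -0.184] obs [-.6577 .5021 .5517 1.5231 -.2747 1.1946 -.174]
```

The kinematic model fits to 0.1 mm and reproduces the solver's behaviour. I'll use it to choose a recovery route.

```bash
cat > k3.py <<'E'
from k2 import *
import sys,time
np.set_printoptions(precision=3,suppress=True)
def step(q,X,M,n=3):
    x,m=fk(q);w=R.from_matrix(M@m.T).as_rotvec()
    for i in range(1,n+1):
        j=J(q);q=np.clip(q+j.T@np.linalg.solve(j@j.T+1e-4*np.eye(6),err(q,x+(X-x)*i/n,R.from_rotvec(w*i/n).as_matrix()@m)),lo+.001,hi-.001)
    return q
def go(q,P,h,n=1):  # to TCP P, tool-x heading h (rad), vertical ; yaw direction by continuity
    x,m=fk(q);M=R.from_rotvec(np.pi*np.array([np.cos(h/2),np.sin(h/2),0])).as_matrix()
    e=R.from_matrix(M@m.T).as_rotvec();k=int(max(np.ceil(np.linalg.norm(P-x)/.05),np.ceil(np.degrees(np.linalg.norm(e))/10),1))
    for i in range(k):
        x,m=fk(q);f=1/(k-i);e=R.from_matrix(M@m.T).as_rotvec();q=step(q,x+(P-x)*f,R.from_rotvec(e*f).as_matrix()@m,n)
    return q,k
if __name__=='__main__':
    from cell import bot
    s=bot.state();q0=s['q'];x,m=fk(q0);print(q0,x,s['ee_pos'])
    h0=np.arctan2(m[1,0],m[0,0]);print('h',np.degrees(h0))
    S=np.array([.4074,-.1970,.24]);rng=np.random.default_rng(0);best=[];t=time.time();N=0
    while time.time()-t<150:
        N+=1
        q=q0;W=[];K=0;h=h0
        for _ in range(rng.integers(1,3)):
            r,a=rng.uniform(.45,.8),rng.uniform(-.6,1.2);P=np.array([r*np.cos(a),r*np.sin(a),rng.uniform(.24,.34)])
            h=h+rng.uniform(-2,2);q,k=go(q,P,h);K+=k;W.append((P,h))
        h=h+rng.uniform(-1.5,1.5);q,k=go(q,S,h);K+=k;W.append((S,h));qh=q
        q,k=go(q,S*[1,1,0]+[0,0,.0966],h);K+=k
        e=np.abs(err(q,S*[1,1,0]+[0,0,.0966],R.from_rotvec(np.pi*np.array([np.cos(h/2),np.sin(h/2),0])).as_matrix())).max()
        mg=min((q-lo).min(),(hi-q).min())
        best.append((e*5+max(0,.15-mg)+K*.002,e,mg,K,q,W))
    best.sort(key=lambda b:b[0]);print(N)
    for b in best[:4]: print(b[1:5],[(p,np.degrees(h)) for p,h in b[5]])
E
OMP_NUM_THREADS=1 python3 k3.py
```

```text
[-1.956 -0.411  1.571  1.789  0.461  1.31   1.   ] [0.559 0.033 0.288] [0.568 0.033 0.288]
h 174.98190227378743
2677
(np.float64(0.0038653682881044705), np.float64(0.3083639908700464), 22, array([-0.707,  0.311,  1.214,  2.192, -0.377,  0.877,  1.782])) [(array([0.467, 0.156, 0.325]), np.float64(79.84035461822064)), (array([ 0.407, -0.197,  0.24 ]), np.float64(149.8879080421689))]
(np.float64(0.005864228348457718), np.float64(0.32009726873211886), 21, array([-0.219,  0.147,  0.626,  2.18 , -0.108,  0.843, -0.5  ])) [(array([0.491, 0.03 , 0.322]), np.float64(86.9519290505679)), (array([ 0.593, -0.174,  0.27 ]), np.float64(54.68398930018994)), (array([ 0.407, -0.197,  0.24 ]), np.float64(34.49484097211577))]
(np.float64(0.0032385296049072254), np.float64(0.30846336034079913), 28, array([-0.701,  0.304,  1.207,  2.192, -0.369,  0.874,  0.725])) [(array([0.425, 0.28 , 0.277]), np.float64(73.76338703914826)), (array([ 0.407, -0.197,  0.24 ]), np.float64(89.50777706508144))]
(np.float64(0.0031567500264320647), np.float64(0.19238176910744142), 30, array([-0.808,  0.445,  1.378,  2.193, -0.548,  0.936, -0.462])) [(array([0.473, 0.01 , 0.258]), np.float64(73.0298132232293)), (array([ 0.709, -0.346,  0.265]), np.float64(27.389364633313885)), (array([ 0.407, -0.197,  0.24 ]), np.float64(12.298871581174957))]
```

```bash
cat > q.py <<'E'
from k3 import *
from cell import bot
s=bot.state();print('q',s['q'],'x',s['ee_pos'],s['tcp_rot'],s['clock'])
E
python3 -c "
from k3 import *
from cell import bot
q=bot.state()['q']
for seq in ([[38,-3,-17,0,0,9.8]]*2+[[0,0,0,0,0,9.8]]*7,[[0,0,-4,0,0,9.8]]*9):
    p=q
    for r in seq:
        x,m=fk(p);p=step(p,x+m@np.array(r[:3])/1e3,m@R.from_rotvec(np.radians(r[3:])).as_matrix())
    print(p,fk(p)[0])
"
(python3 -m inch '[38,-3,-17,0,0,9.8,1,38,3,-17,0,0,9.8,1,0,0,0,0,0,9.8,1,0,0,0,0,0,9.8,1,0,0,0,0,0,9.8,1]')|egrep '^force'; python3 q.py
```

```text
[-1.227 -0.186  0.951  1.903  0.188  1.285 -0.382] [0.482 0.04  0.315]
[-1.912 -0.077  1.569  1.744  0.092  1.28  -0.222] [0.534 0.133 0.349]
force: [0.7, 0.2, -0.4]
q [-1.345 -0.213  1.041  1.897  0.222  1.292  0.262] x [0.494 0.044 0.316] [1.401 2.735 0.04 ] 48.75
```

That freed it: q3 is 1.04 and falling. I'll finish the turn and plan the return from there.

```bash
(python3 -m inch '[0,0,0,0,0,9.8,1,0,0,0,0,0,9.8,1,0,0,0,0,0,9.8,1,0,0,0,0,0,9.8,1,0,0,0,0,0,0,1]')|egrep '^force'; python3 q.py
cat > k4.py <<'E'
from k3 import *
from cell import bot
q0=bot.state()['q'];x,m=fk(q0);h0=np.arctan2(m[1,0],m[0,0]);print('h',np.degrees(h0),x)
S=np.array([.4074,-.1970,.24])
for via in (None,(.593,-.174,.27),(.55,-.1,.27)):
  for dh in (-1.5,-1,-.5,0,.5,1,1.5):
    q=q0
    if via: q,_=go(q,np.array(via),h0+dh/2)
    q,_=go(q,S,h0+dh);qh=q;T=S*[1,1,0]+[0,0,.0966];q,_=go(q,T,h0+dh)
    print(via,dh,'hover',qh,'end',q,(fk(q)[0]-T)*1e3)
E
python3 k4.py
```

```text
force: [0.7, -0.3, -1.0]
q [-1.218 -0.166  0.946  1.894  0.169  1.28  -0.368] x [0.494 0.045 0.316] [2.237 2.124 0.073] 49.375
h 87.04214813631168 [0.485 0.046 0.316]
None -1.5 hover [-0.772 -0.184  1.057  2.041  0.173  1.196 -1.338] end [-0.687  0.362  1.236  2.196 -0.431  0.837 -0.761] [ -3.176 -20.69   -9.812]
None -1 hover [-0.861 -0.237  1.116  2.044  0.229  1.209 -0.891] end [-1.348  0.717  1.569  2.209 -0.875  0.778  0.195] [ 99.228 166.831  17.344]
None -0.5 hover [-0.958 -0.302  1.172  2.045  0.296  1.23  -0.455] end [-1.691 -0.245  1.569  2.198  0.315  0.89  -0.415] [ 46.815 185.751  33.38 ]
None 0 hover [-1.049 -0.389  1.209  2.045  0.381  1.264 -0.039] end [-1.477 -0.365  1.569  2.196  0.458  0.939 -0.053] [27.845 67.868 24.706]
None 0.5 hover [-1.121 -0.409  1.222  2.048  0.468  1.302  0.376] end [-1.443 -0.409  1.569  2.195  0.545  0.979  0.364] [17.132 37.274 20.918]
None 1 hover [-1.163 -0.409  1.21   2.056  0.545  1.332  0.8  ] end [-1.442 -0.409  1.569  2.196  0.589  1.001  0.82 ] [13.087 27.313 21.125]
None 1.5 hover [-1.182 -0.409  1.192  2.061  0.596  1.354  1.25
[... 1640 characters left out ...]
.221  1.25   2.223 -0.285  0.853  0.149] [-23.337 -12.949   4.406]
(0.55, -0.1, 0.27) 0 hover [-1.696 -0.409  1.569  2.039  0.609  1.163 -0.222] end [-1.425 -0.409  1.569  2.196  0.593  0.998 -0.183] [10.799 19.696 21.104]
(0.55, -0.1, 0.27) 0.5 hover [-1.167 -0.409  1.319  2.044  0.438  1.177  0.421] end [-1.442 -0.409  1.569  2.193  0.531  0.972  0.379] [18.943 39.524 21.516]
(0.55, -0.1, 0.27) 1 hover [-0.958 -0.261  1.197  2.044  0.269  1.179  1.077] end [-1.849 -0.309  1.569  2.198  0.389  0.899  1.02 ] [ 46.376 247.429  28.741]
(0.55, -0.1, 0.27) 1.5 hover [-0.929 -0.29   1.146  2.043  0.292  1.213  1.548] end [-1.788 -0.166  1.569  2.2    0.223  0.87   1.675] [ 43.528 242.861  37.103]
```

```bash
python3 - <<'E'
s=open('k2.py').read()
s=s.replace("D=D[:7]+D[10:]","D=D[:7]+D[10:]+[([-1.218,-.166,.946,1.894,.169,1.28,-.368],(.494,.045,.316),(2.237,2.124,.073)),([-.934,-.388,1.086,2.061,.361,1.28,-1.953],(.393,-.1899,.2518),(3.077,-.617,.012)),([-1.334,-.409,1.568,2.212,.507,.969,-2.027],(.4016,-.1928,.1109),(3.076,-.616,.037))]")
open('k2.py','w').write(s)
E
cat > k5.py <<'E'
from k3 import *
from cell import bot
q0=bot.state()['q'];x,m=fk(q0);h0=np.arctan2(m[1,0],m[0,0]);print('h',np.degrees(h0),x,np.abs(A@V-y).max())
S=np.array([.4074,-.1970,.24]);T=S*[1,1,0]+[0,0,.0966];out=[]
for via in ((.669,.103,.26),(.75,.1,.26),(.7,0,.26),(.7,.25,.26),(.75,-.1,.26)):
  for d1 in (-.5,0,.5):
   qa,_=go(q0,np.array(via),h0+d1)
   for d2 in (.8,1.3,1.8):
    qb,_=go(qa,np.array(via),h0+d1+d2)
    for d3 in(0,-1):
     qc,_=go(qb,S,h0+d1+d2+d3);qd,_=go(qc,T,h0+d1+d2+d3)
     mg=min(min((q-lo).min(),(hi-q).min()) for q in(qa,qb,qc,qd));out.append((np.linalg.norm(fk(qd)[0]-T)*1e3-30*mg,via,d1,d2,d3,mg,qa,qb,qc,qd))
out.sort(key=lambda o:o[0])
for o in out[:5]: print(*o)
E
python3 k5.py
```

```text
h 87.04214813631168 [0.494 0.045 0.316] 0.00010423313760377084
-4.140675157056129 (0.75, -0.1, 0.26) 0 1.8 0 0.3164802775370559 [-0.471  0.729  0.97   1.262 -0.59   1.444  0.396] [-0.29   0.613  0.604  1.243 -0.339  1.384  2.037] [-0.387 -0.086  0.719  2.034  0.062  1.173  2.057] [-0.349  0.163  0.771  2.184 -0.141  0.843  2.252]
-3.5111321527874217 (0.75, -0.1, 0.26) 0.5 1.3 0 0.31468149370260656 [-0.445  0.706  0.912  1.26  -0.549  1.432  0.87 ] [-0.314  0.623  0.648  1.245 -0.366  1.389  2.054] [-0.445 -0.094  0.774  2.036  0.071  1.173  2.05 ] [-0.404  0.171  0.834  2.185 -0.159  0.843  2.27 ]
-3.352723465843101 (0.7, 0, 0.26) 0 1.8 0 0.31288043843187663 [-0.705  0.62   1.003  1.431 -0.526  1.379  0.265] [-0.491  0.493  0.623  1.416 -0.289  1.324  1.895] [-0.442 -0.097  0.77   2.036  0.072  1.177  2.047] [-0.402  0.171  0.832  2.185 -0.158  0.843  2.269]
-3.275601634949643 (0.75, -0.1, 0.26) -0.5 1.8 0 0.31357259202164045 [-0.494  0.755  1.026  1.263 -0.632  1.458 -0.078] [-0.321  0.626  0.661  1.245 -0.374  1.391  1.559] [-0.463 -0.096  0.791  2.036  0.074  1.173  1.547] [-0.42   0.175  0.853  2.186 -0.164  0.843  1.776]
-3.2316701215977712 (0.75, 0.1, 0.26) 0 1.8 0 0.3110856561950505 [-0.725  0.717  0.94   1.26  -0.567  1.436  0.116] [-0.538  0.606  0.574  1.242 -0.32   1.382  1.761] [-0.444 -0.099  0.771  2.036  0.074  1.178  2.046] [-0.404  0.171  0.834  2.185 -0.158  0.843  2.27 ]
```

```bash
cat > d.py <<'E'
import sys
from k3 import *
from cell import bot
s=bot.state();P=np.array([float(v) for v in sys.argv[1:4]]);h=np.radians(float(sys.argv[4]))
m=R.from_rotvec(s['tcp_rot']).as_matrix();M=R.from_rotvec(np.pi*np.array([np.cos(h/2),np.sin(h/2),0])).as_matrix()
print('turn deg',np.degrees(R.from_matrix(m.T@M).as_rotvec()),'shift in old',m.T@(P-s['ee_pos'])*1e3,'in new',M.T@(P-s['ee_pos'])*1e3)
E
python3 d.py .7 0 .26 87
```

```text
turn deg [4.209 0.233 0.051] shift in old [-33.744 203.528  71.249] in new [-33.82  208.232  55.982]
```

```bash
(python3 -m inch '[0,0,0,4.2,0.2,0,1,-8.5,52,14,0,0,0,1,-8.5,52,14,0,0,0,1,-8.5,52,14,0,0,0,1,-8.5,52,14,0,0,0,1]')|egrep '^force';python3 q.py; (python3 -m inch '[0,0,0,0,0,-10.3,1,0,0,0,0,0,-10.3,1,0,0,0,0,0,-10.3,1,0,0,0,0,0,-10.3,1,0,0,0,0,0,-10.3,1]';python3 -m inch '[0,0,0,0,0,-10.3,1,0,0,0,0,0,-10.3,1,0,0,0,0,0,-10.3,1,0,0,0,0,0,-10.3,1,0,0,0,0,0,-10.3,1]')|egrep '^force'; python3 q.py; python3 d.py .4074 -.197 .24 190
```

```text
force: [-0.4, 0.2, -0.0]
q [-0.718  0.616  1.011  1.43  -0.522  1.383  0.26 ] x [0.698 0.003 0.26 ] [-2.271 -2.167  0.002] 50.0
force: [0.3, -0.6, -0.7]
force: [0.2, 0.3, -1.4]
q [-0.501  0.486  0.628  1.425 -0.288  1.325  1.898] x [0.696 0.003 0.261] [ 0.289 -3.127 -0.002] 51.25
turn deg [ 0.07  -0.091  0.579] shift in old [ 320.014 -143.805   21.583] in new [ 318.578 -147.007   21.251]
```

```bash
(python3 -m inch '[45.7,-20.5,3,0,0,0,1,45.7,-20.5,3,0,0,0,1,45.7,-20.5,3,0,0,0,1,45.7,-20.5,3,0,0,0,1,45.7,-20.5,3,0,0,0,1]';python3 -m inch '[45.7,-20.5,3,0,0,0,1,45.7,-20.5,3,0,0,0,1,0,0,0,0,0,0,1,0,0,0,0,0,0,1,0,0,0,0,0,0,1]')|egrep '^force'; python3 q.py; python3 - <<'E'
from hole import *
s=bot.state();c,im=grab('wrist','w12')
hole('pics/w12.png',s['ee_pos'],s['tcp_rot'],(296,354,180,222))
g=cv2.cvtColor(im,cv2.COLOR_RGB2GRAY)
for r in range(188,232,3): print(r,' '.join('%3d'%v for v in g[r,304:344]))
E
```

```text
force: [-0.3, -0.4, -1.1]
force: [-0.2, 0.5, -0.8]
q [-0.457 -0.103  0.776  2.034  0.077  1.183  2.038] x [ 0.408 -0.193  0.241] [-0.282  3.129  0.002] 52.5
pics/w12.png (np.float32(318.625), np.float32(206.625)) 12.325 [ 0.4072 -0.1967  0.066 ] rel tool mm [  1.1215  -4.1825 174.8923]
188  76  77  75  68 139 141 138 138 138 137 138 137 138 138 138 139 138 138 138 138 138 139 140 139 139 139 140 138 141 138 140 140 140 142 141 140 140 142 147 152
191  71 103  70 139 142 138 137 138 138 138 138 138 139 139 138 139 138 138 139 138 139 140 139 138 140 139 140 139 140 139 141 139 140 140 139 139 139 140 141 140
194 141 139 137 138 137 136 136 139 140 142 142 134 134 130 129 129 130 133 136 141 140 139 139 140 139 139 140 138 141 139 139 138 139 139 138 139 139 141 141 140
197 135 135 137 136 145 142 129 108  90  86  80  79  75  75  75  74  74  76  79  80  78  86 121 137 140 139 139 138 140 139 139 139 138 139 140 140 140 140 140 142
200 137 136 139 137 112  93  64  40  72  79  78  76  79  76  77  77  77  76  78  77  78  80  68  68  96 131 143 139 138 140 138 137 138 138 138 140 139 140 1
[... 946 characters left out ...]
 136 136 138 137 137 138 138 136 137 138 137
221 132 132 133 132 133 131 133 132 133 133 132 133 133 134 135 136 138 145  78  71  72  64 138 139 137 137 136 136 136 136 137 137 137 137 138 138 137 136 131 145
224 132 132 133 132 132 132 133 134 133 133 132 134 134 135 141 128  77  71  78  80  80  80  54  90 118 140 139 137 136 136 136 136 135 136 136 134 131 143 207 221
227 130 132 132 132 134 132 132 133 133 133 135 138 138  62  40  44  47  51  44  45  44  46  52  49  48  39  69 122 139 137 136 135 136 134 130 144 207 220 218 217
230 125 127 128 131 134 139 131 115  80  45  43  18   0   0   0   0   4   7   5  12   9   8   5   5   0   0   0   0  10  37  75 113 118 153 214 223 219 216 217 217
```

The driver tipped about 1.7° in the fingers during the failed descent: the blade sits ~4 px higher in the image. I'll correct tilt and offset, lower to above the mouth, and re-check.

```bash
(python3 -m inch '[1.1,-5.2,0,0,-1.7,0,1,0.7,0,25,0,0,0,1,0.7,0,25,0,0,0,1,0.3,0,12,0,0,0,1,0,0,0,0,0,0,1]';python3 -m inch '[0,0,0,0,0,0,1,0,0,0,0,0,0,1,0,0,0,0,0,0,1,0,0,0,0,0,0,1,0,0,0,0,0,0,1]')|egrep '^force'; python3 q.py; python3 - <<'E'
from hole import *
s=bot.state();c,im=grab('wrist','w13')
hole('pics/w13.png',s['ee_pos'],s['tcp_rot'],(290,360,190,250))
Q=R.from_rotvec(s['tcp_rot']).as_matrix();print('tip pix nominal/tilted',pix(c,s['ee_pos']+Q@[0,0,.0896]),pix(c,s['ee_pos']+Q@[.0032,.001,.0896]))
g=cv2.cvtColor(im,cv2.COLOR_RGB2GRAY)
for r in range(200,240,2): print(r,' '.join('%3d'%v for v in g[r,304:344]))
E
```

```text
force: [0.2, 0.7, -1.9]
force: [-0.4, -0.1, -1.8]
q [-0.448 -0.028  0.829  2.123  0.004  1.013  2.127] x [ 0.407 -0.198  0.179] [-0.275  3.099  0.007] 53.8
pics/w13.png (np.float32(324.125), np.float32(220.375)) 14.575 [ 0.4075 -0.197   0.066 ] rel tool mm [  2.3116   1.0453 112.8725]
tip pix nominal/tilted [322.9465 230.4944] [324.2321 226.5358]
200  77  77  77  78  77  78  79  76  77  78  77  78  78  79  77  75  66 141 143 139 140 140 139 139 140 140 141 140 140 141 140 141 142 141 142 140 141 141 140 141
202  76  78  76  77  78  76  77  77  77  78  77  77  77  77  76  72  97 141 142 142 140 140 140 140 140 140 139 140 140 139 139 141 141 142 140 141 139 140 142 142
204  78  77  76  77  77  77  78  78  77  77  74  76  77  76  75  68 145 148 143 142 142 143 142 142 139 140 138 140 140 141 140 140 141 139 141 139 141 141 141 141
206  77  76  75  76  76  76  77  75  75  78  76  77  79  75  74  67  56  43 104 109  97  94 106 115 115 129 139 143 143 140 140 140 141 139 141 141 140 141 141 142
208  76  77  76  77  78  77  75  77  77  78  77  72  58  45  50  58  67  84  80  75  74  78  77
[... 1828 characters left out ...]
  23  52 121 120 147 145 139 138 139 138 138
232 133 135 136 144 129  55   0   0   2   6  10  12  14  16  18  21  21  19  18  16  16  18  19  21  20  20  17  13  12  10   7   2   0   8  75 121 145 142 139 137
234 140 123  84  22   0   3  12  16  18  17  17  18  18  15  17  18  17  15  15  18  19  16  16  16  18  15  18  16  17  17  18  16  22  13   5   0  37 114 148 142
236  55   2   0  10  16  19  17  16  17  16  16  17  14  16  19  16  16  18  15  17  15  16  16  17  16  16  17  17  19  16  15  16  17  16  16  16   8   0   0  72
238   0  11  16  18  18  18  15  14  18  15  17  18  17  16  18  17  16  17  18  17  15  16  17  17  16  17  17  15  17  15  16  15  18  17  18  15  15  25  19   4
```

```bash
(python3 -m inch '[-1.4,0.5,0,0,0,0,1,0.3,0,10,0,0,0,1,0.4,0,12,0,0,0,1,0.3,0,12,0,0,0,1,0,0,0,0,0,0,1]';python3 -m inch '[0.3,0,10,0,0,0,1,0.3,0,10,0,0,0,1,0.3,0,10,0,0,0,1,0,0,0,0,0,0,1,0,0,0,0,0,0,1]')|egrep '^force|ee'; python3 q.py
```

```text
ee_pos: [0.4064, -0.1973, 0.1432]
force: [0.1, 0.3, -1.3]
ee_pos: [0.408, -0.1977, 0.1149]
force: [-0.1, -0.7, -1.5]
q [-0.418  0.115  0.843  2.182 -0.137  0.863  2.257] x [ 0.408 -0.198  0.115] [-0.275  3.1    0.007] 55.1
```

```bash
(python3 -m inch '[0.2,0,7,0,0,0,1,0.2,0,6,0,0,0,1,0,0,2,0,0,0,1,0,0,0,0,0,0,1,0,0,0,0,0,0,1]';python3 -m inch '[0,0,1,0,0,0,1,0,0,1,0,0,0,1,0,0,0,0,0,0,1,0,0,0,0,0,0,1,0,0,0,0,0,0,1]')|egrep '^force|ee'; python3 q.py
```

```text
ee_pos: [0.4081, -0.1976, 0.0999]
force: [0.2, 0.1, -0.9]
ee_pos: [0.408, -0.1975, 0.0979]
force: [0.1, -0.2, -1.3]
q [-0.4    0.156  0.835  2.195 -0.183  0.826  2.298] x [ 0.408 -0.198  0.098] [-0.275  3.1    0.007] 56.35
```

```bash
(python3 -m inch '[0,0,1,0,0,0,1,0,0,1,0,0,0,1,0,0,0,0,0,0,1,0,0,0,0,0,0,1,0,0,0,0,0,0,1]')|egrep '^force|ee'; python3 -m inch '[0,0,0,0,0,0,0.7,0,0,0,0,0,0,0.3,0,0,0,0,0,0,0,0,0,0,0,0,0,0,0,0,0,0,0,0,0]'; python3 -m inch '[0,0,-10,0,0,0,0,0,0,-25,0,0,0,0,0,0,-40,0,0,0,0,0,0,-50,0,0,0,0,0,0,-20,0,0,0,0]'|egrep 'ee|^force|clock'
python3 - <<'E'
from h import *
c,im=grab('top','t2');c2,im2=grab('wrist','w14')
a=im2[60:360,160:480,::-1];b=cv2.resize(im[130:280,240:440,::-1],(440,330));cv2.imwrite('pics/fin.png',np.hstack([cv2.resize(a,(352,330)),b]))
E
```

```text
ee_pos: [0.4082, -0.1975, 0.0959]
force: [-0.1, 0.1, 1.0]
clock: 57.6
ee_pos: [0.4081, -0.1975, 0.0958]
tcp_rot: [-0.275, 3.1, 0.007]
force: [0.6, -0.2, -0.0]
gripper_width: 0.0856
grip_force: 0.0
clock: 58.22
ee_pos: [0.4056, -0.1997, 0.2446]
force: [-0.2, 0.0, -0.4]
```

View pics/fin.png

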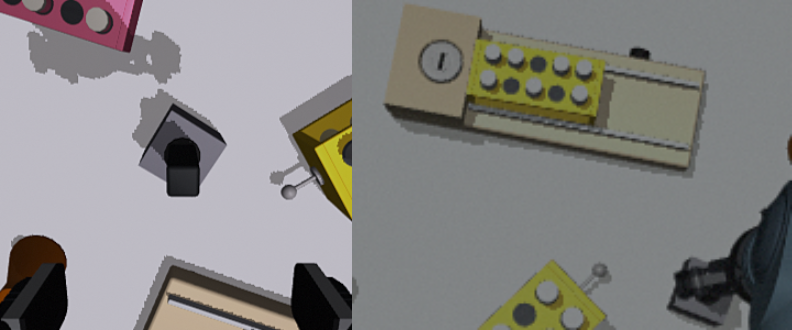

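The screwdriver stands upright in its stand. The rack is flush against the housing and the slot has turned about 100°. The robot is touching nothing, so I'm handing in.

```bash
python3 -c "
from cell import ticket;print(ticket.close_job())"
```

```text
the job is handed in; nothing more can be done
None
```

The job is handed in at about 58 s: the rack looks flush against the housing, the cam was snugged to about 0.32 N·m, and the screwdriver is back upright in its stand. On the way back the arm hit joint limits and I had to re-route it; q2 and q3 read 0.001 rad beyond their ranges there, which could count against the joint-range rule.

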